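Pack the core crowns and lock the chest

TASK

Take the nested core-drill crowns apart and stand each one upright in the chest cell of its own size (the widest crown in the widest cell, the narrowest in the narrowest). Then shut the lid, swing the hasp over its staple until it lies flat on the deck, and push the locking pin through the staple's loop, head up to the hasp. Leave the other things on the bench where they are.

Things in the scene. Friction and masses are not known exactly. Their poses are not given: they have to be found in the camera images.
- chest: Fixed plywood chest, origin under the middle of its bin; x to the hinge side (away from the robot), y along it, z up. Bin 182 x 270 mm outside, walls and floor 6 mm, rim 97 mm high, split along y by three 30 mm high partitions into four cells. In front (x -91 to -171 mm) a solid deck 270 mm wide, top at 105 mm, flush with the shut lid's top, carries a steel staple.
- lid (a joint): Angle of the lid, an 8 mm plywood plate 182 x 270 mm hinged along the bin's far rim: 0 shut, about 1.75 standing open (stop 1.85). Damped hinge with friction: pushed from behind to below about 1.2 it sinks shut by itself in a few seconds, else it stays where it is left. Under 5 N moves it.
- lid_hinge (a point): Point on the lid's hinge line, middle of its length (4 mm above the bin's rim; moves with the lid, its x axis lying in the lid and pointing from the free edge to the hinge, z out of the lid's outer face).
- hasp (a joint): Angle of the hasp, a steel strap 40 mm wide, 4 mm thick, 82 mm long, hinged near the middle of the lid's free edge: 0 flat on the deck with the staple standing through its slot, 1.57 square to the lid, about 2.4 folded back above the lid (stop 2.8). Friction holds it at any angle; about 1 N at its tip moves it.
- hasp_hinge (a point): Middle of the hasp's hinge line, 2 mm above the lid's outer face and 4 mm in from the lid's free edge.
- hasp_tip (a point): Middle of the hasp's free end, 82 mm from its hinge. The slot (26 x 14 mm) lies 29 to 55 mm from the hinge; the last 27 mm is plain plate.
- eye (a point): Middle of the staple's loop, 12 mm above the deck, 42 mm in front of the hasp's hinge line with the lid shut. Axes as the chest; threaded along y from either side. Staple 22 mm along x, 8 mm along y, 24 mm high, of 4 mm bar; the opening is 14 mm wide and, above the closed hasp (its top 4 mm above the deck), 16 mm high.
- pin_head (a point): Centre of the head of the locking pin (170 g): a square steel block 24 x 24 mm, 34 mm tall, on a foot plate 5 mm thick, 44 mm along x and 36 mm along y (12 mm to the shaft's side, 24 mm behind), flat on the table. y points along the shaft, z up. Grip the block across x, above the plate.
- pin_shaft (a point): Point on the axis of the pin's shaft, 20 mm out from the head's face (32 mm from the head's centre, 6 mm lower). Shaft: round bar 8 mm thick, 55 mm long, level, on the head's +y face, axis 11 mm above the head's underside. Fully home, the foot plate lies on the deck against the hasp's side edge and this point lies in the loop.
- crown_a_mid (a point): Centre, half-way up, of the widest core crown: a plain steel tube open at both ends, 68 mm outside, wall 3.5 mm, 50 mm tall, upright, z up. At first nested on a 3 mm rubber mat; narrower crowns are taller and stick up 13 mm or more out of the next wider one, 2 mm gap a side. May be absent.
- cell_a (a point): On the floor of the chest's cell for the widest crown (78 mm wide along y, 170 mm long along x), mid-width, 12 mm in front of the bin's middle. Axes as the chest.
- crown_b_mid (a point): Centre, half-way up, of the second widest core crown: a plain steel tube open at both ends, 57 mm outside, wall 3.5 mm, 63 mm tall, upright, z up. At first nested on a 3 mm rubber mat; narrower crowns are taller and stick up 13 mm or more out of the next wider one, 2 mm gap a side. May be absent.
- cell_b (a point): On the floor of the chest's cell for the second widest crown (67 mm wide along y, 170 mm long along x), mid-width, 12 mm in front of the bin's middle. Axes as the chest.
- crown_c_mid (a point): Centre, half-way up, of the third widest core crown: a plain steel tube open at both ends, 46 mm outside, wall 3.5 mm, 76 mm tall, upright, z up. At first nested on a 3 mm rubber mat; narrower crowns are taller and stick up 13 mm or more out of the next wider one, 2 mm gap a side. May be absent.
- cell_c (a point): On the floor of the chest's cell for the third widest crown (56 mm wide along y, 170 mm long along x), mid-width, 12 mm in front of the bin's middle. Axes as the chest.
- crown_d_mid (a point): Centre, half-way up, of the narrowest core crown: a plain steel tube open at both ends, 35 mm outside, wall 3.5 mm, 89 mm tall, upright, z up. At first nested on a 3 mm rubber mat; narrower crowns are taller and stick up 13 mm or more out of the next wider one, 2 mm gap a side. May be absent.
- cell_d (a point): On the floor of the chest's cell for the narrowest crown (45 mm wide along y, 170 mm long along x), mid-width, 12 mm in front of the bin's middle. Axes as the chest.
- offcut: Bystander, to be left where it is: polished stone offcut 60 x 100 x 30 mm. Origin under its middle.
- hammer: Bystander, to be left where it is: hammer 200 mm long, lying. Origin under its middle.
- wedge: Bystander, to be left where it is: wooden wedge block 110 x 35 x 22 mm. Origin under its middle.
- puck: Bystander, to be left where it is: round rubber polishing pad with a stub, 96 mm wide, 34 mm high. Origin under its middle.
- jar: Bystander, to be left where it is: white jar 64 mm wide, 85 mm high. Origin under its middle.
- can: Bystander, to be left where it is: plain metal can 66 mm wide, 100 mm high. Origin under its middle.
- chisel: Bystander, to be left where it is: square steel bar chisel, 18 x 18 x 170 mm along its y, lying. Origin under its middle.

How it is judged:
On the way, in this order (a step that is already met when the one before it is completed fails the run):
1. every crown stands upright in the cell of its size (y of crown_a_mid in the frame of cell_a between -0.009 and 0.009 m and x of crown_a_mid in the frame of cell_a between -0.08 and 0.085 m and z of crown_a_mid in the frame of cell_a between 0.019 and 0.031 m and angle between each of crown_a_mid, crown_b_mid, crown_c_mid, crown_d_mid's own z axis and vertical below 0.12 rad and y of crown_b_mid in the frame of cell_b between -0.009 and 0.009 m and x of crown_b_mid in the frame of cell_b between -0.08 and 0.085 m and z of crown_b_mid in the frame of cell_b between 0.0255 and 0.0375 m and y of crown_c_mid in the frame of cell_c between -0.009 and 0.009 m and x of crown_c_mid in the frame of cell_c between -0.08 and 0.085 m and z of crown_c_mid in the frame of cell_c between 0.032 and 0.044 m and y of crown_d_mid in the frame of cell_d between -0.009 and 0.009 m and x of crown_d_mid in the frame of cell_d between -0.08 and 0.085 m and z of crown_d_mid in the frame of cell_d between 0.0385 and 0.0505 m), for 0.2 s.
2. the lid is shut (value of joint lid below 0.05 rad), for 0.2 s.
3. the hasp lies flat over the staple (value of joint hasp below 0.1 rad), for 0.2 s.
4. the pin is through the loop (x of pin_shaft in the frame of eye between -0.007 and 0.007 m and y of pin_shaft in the frame of eye between -0.016 and 0.016 m and z of pin_shaft in the frame of eye between -0.009 and 0.008 m and angle between the y axis of pin_shaft and the y axis of eye, either way round below 0.25 rad), for 0.2 s.
At the end, for the whole second after the job is handed in: Every crown present stands upright (within 7 degrees) on the floor of its own cell, the lid is shut (under 0.05 rad), the hasp lies flat over the staple (under 0.1 rad), and the pin's shaft is through the loop, head within about 16 mm of the hasp's edge, released and at rest (all of step 1 and all of step 4 and value of joint lid below 0.05 rad and value of joint hasp below 0.1 rad and linear speed of pin below 0.02 m/s); the robot touches nothing.
It fails at once if a bystander is moved more than 4 cm (distance of any of offcut, hammer, wedge, puck, jar, can, chisel from where it was at the start of the episode above 0.04 m).
Of crown_a, crown_b, crown_c, crown_d only 2 to 4 are there at a start; the rules pass over those that are not, and their reading is None.
At some moment in a run one of pin, crown_a may be knocked a few centimetres aside while the robot is not near it.
It also fails if it takes over 208 s, if anything falls off the work surface, if the arm or the gripper's body presses on something with over 40 N, if the wrist force passes 120 N, or if a joint passes its speed limit or range.

ROBOT

A 6-joint arm with a two-finger parallel gripper is mounted at the origin on the work surface. World frame = base frame: x ahead of the robot, y to its left, z up, the work surface at z = 0. Lengths are in m, angles in rad, forces in N, time in s.
With the tool pointing down it reaches from about 0.375 to 0.975 m from the base axis. Payload 3.8 kg.
Tool frame: the origin (TCP) lies between the finger pads; the fingertips stand 22 mm ahead of it and the grasp point (between the pads) lies 3 mm ahead of it (nose_length is the distance from the TCP to the fingertips, in m); x points along the fingers, y is the direction in which the jaws open and shut, and the axes are right-handed (so a half turn about x gives the same grasp; the last joint's range is limited). The gripper opens to 88 mm and grips with 3 to 60 N. Pads are 18 mm wide; open, the fingers measure 123 mm over their backs; the gripper's body (75 mm by 187 mm) begins 45 mm behind the grasp point.
Start: joints at [-1.335, 0.264, 1.604, -0, 1.274, -0.037], TCP at [0.182, -0.65, 0.231] pointing down, gripper open.
Joint ranges: [-2.63, 2.63], [-0.94, 2.18], [0.31, 2.57], [-1.31, 4.45], [0, 2.66], [-2.55, 2.55]. Speed limits (rad/s): [2.57, 2.57, 3.14, 3.14, 3.14, 3.14].

INTERFACE

Orientations are given as a rotation vector (axis times angle).
In Python, from rig import sense, camera, camera_model, finish_job, nose_length gives the robot as it stands.
- The arm moves only by the tool jog_arm, never from a script. Its argument "targets" is a list of rows, each a list of 5 numbers: the opening in per cent of the stroke, from 0 (shut) to 100 (fully open), then the shift along the tool's x, y, z in cm, then the turn about the tool's x in rad. In form: [[jaw, dx, dy, dz, turn], ...]. A call has 1 to 8 rows; each row is the pose to reach, as a shift and turn from the pose measured when the call began, along the tool's axes at that moment; what a row does not reach only later rows make up. A row lasts 1/8 s, in which the tool goes at most 62.5 mm and 10.7 degrees, less where a joint would pass 70% of its speed; a pose out of reach is approached as far as the arm can. A call with a gripper value outside its range is refused whole. The fingers move at their own pace and stop on an object; "grip_force" is the grip in N (left out, the last holds). Time passes only in rows, so rows that repeat a pose let the fingers close. It gives the time, the measured TCP pose, the force and the opening at its end, in the units of the state.
- sense(): the state, without advancing time (a new reading comes with each control period).
- camera(name): name is "side" or "top"; returns the picture (420x560x3 uint8, red, green, blue); there is no depth.
- camera_model(name): a dict with "fx", "fy", "cx", "cy" (pixels), "R" (3x3) and "t" (3): a world point X has camera coordinates R X + t. Camera axes: x right, y down, z forward; pixel columns grow to the right and rows downward; lengths in m; the calibration is good to about 2 mm. A picture is of the moment at which its call begins. camera_model takes no time and is no camera call.
- finish_job(): hands the job in, once; it reports no verdict.
The state is a dict: "clock": time; "qpos": joint angles; "dq": joint speeds; "effort": joint torques, N m; "tcp_pos": TCP position; "orientation": TCP orientation; "force": force on the tool from outside, world axes, zero at the start; "torque": the same for the moment, N m; "opening": finger opening in m.
Only numpy, scipy, OpenCV 4.12 (cv2) and the standard library are available. Lean on these libraries where they do the work, as an engineer would, in place of code of your own. Each camera call takes 0.05 s, during which the arm holds its last target.

## Working session

There is one attempt and no reset: what is moved stays moved. The work goes in short steps, Python scripts to look and compute and a tool call to move; the robot and the scene stay as the last step left them, time stands still between calls to the robot, and variables do not carry over. Pictures are saved under pics/ and viewed, and the job is handed in when it is done.

Besides the shell and the picture viewer there is one more tool, called after ">>>" as name(argument=value, ...) on one line, values as JSON. jog_arm: Moves the arm, as the interface text tells. Its arguments: {"type":"object","properties":{"targets":{"type":"array"},"grip_force":{"type":"number"}},"required":["targets"]}

```bash
mkdir -p pics; ls
python3 - <<'E'
from rig import *
import cv2
print(sense()); 
for n in("top","side"):
    im=camera(n); cv2.imwrite(f"pics/{n}0.png",im[:,:,::-1]); print(n,camera_model(n))
print(nose_length)
E
```

```text
pics
{'clock': 0.0, 'qpos': array([-1.33489474e+00,  2.64734230e-01,  1.60535942e+00,  3.96422228e-06,
        1.27366665e+00, -3.68702460e-02]), 'dq': array([-9.21082833e-04,  2.42166458e-04,  7.11544198e-05,  1.15948363e-03,
       -2.29036389e-04, -2.11284046e-05]), 'effort': array([ 1.38840889e-03, -5.02110672e+01, -3.56872880e+01,  7.29811820e-02,
        2.95548630e-02, -2.00216246e-04]), 'tcp_pos': array([ 0.18169856, -0.64934585,  0.22970863]), 'orientation': array([ 2.07622112,  0.28722617, -2.07666459]), 'force': array([ 0.36096528, -0.66639246,  0.56780642]), 'torque': array([ 0.0088103 ,  0.00438356, -0.00722958]), 'opening': 0.08846546871779856}
top {'fx': 380.64689465875875, 'fy': 380.64689465875875, 'cx': 282.1402014452435, 'cy': 210.7742622280156, 'R': array([[ 0.00957211, -0.99981613,  0.01661598],
       [-0.99853488, -0.01044222, -0.05309472],
       [ 0.05325847, -0.0160834 , -0.99845123]]), 't': array([-4.39704840e-04,  6.03230991e-01,  1.04609163e+00])}
side {'fx': 481.27966452475096, 'fy': 481.27966452475096, 'cx': 282.4689737255255, 'cy': 206.35253798921, 'R': array([[ 9.13313630e-01, -4.07256247e-01, -7.50497419e-04],
       [-2.73626665e-01, -6.12268692e-01, -7.41792085e-01],
       [ 3.01639955e-01,  6.77694178e-01, -6.70629510e-01]]), 't': array([-0.54025133,  0.23375117,  1.06306208])}
0.022
```

View pics/top0.png

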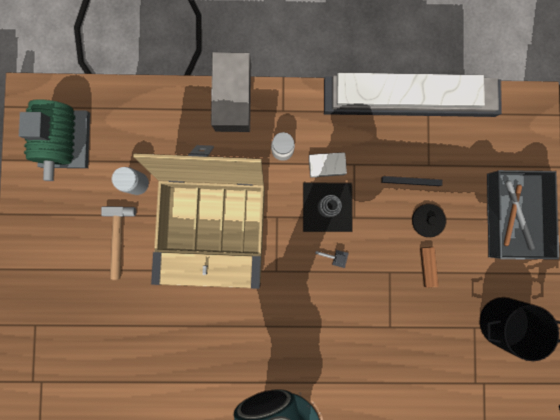

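View pics/side0.png

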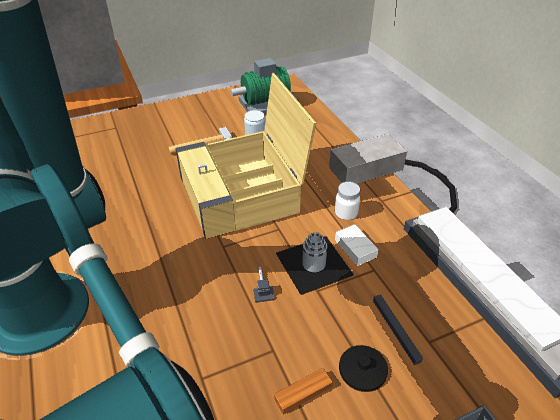

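```bash
cat > h.py <<'E'
import numpy as np, cv2
from rig import *
def ray(n,u,v):
    m=camera_model(n);R=np.array(m["R"]);t=np.array(m["t"])
    c=-R.T@t; d=R.T@np.array([(u-m["cx"])/m["fx"],(v-m["cy"])/m["fy"],1]); return c,d/np.linalg.norm(d)
def onz(n,u,v,z):
    c,d=ray(n,u,v); return c+d*(z-c[2])/d[2]
def proj(n,X):
    m=camera_model(n); p=np.array(m["R"])@np.array(X)+np.array(m["t"]); return np.array([m["fx"]*p[0]/p[2]+m["cx"],m["fy"]*p[1]/p[2]+m["cy"]])
def tri(u1,v1,u2,v2):
    a,d=ray("top",u1,v1);b,e=ray("side",u2,v2)
    s=np.linalg.lstsq(np.stack([d,-e],1),b-a,rcond=None)[0]
    p=a+d*s[0];q=b+e*s[1];return (p+q)/2,np.linalg.norm(p-q)
def crop(n,x0,y0,x1,y1,f,name,im=None):
    if im is None: im=camera(n)[:,:,::-1]
    cv2.imwrite("pics/"+name,cv2.resize(im[y0:y1,x0:x1],None,fx=f,fy=f,interpolation=cv2.INTER_CUBIC))
E
python3 - <<'E'
from h import *
t=cv2.imread("pics/top0.png");s=cv2.imread("pics/side0.png")
crop("top",300,180,360,270,6,"c1.png",t)
crop("side",240,220,360,310,6,"c2.png",s)
crop("top",140,145,270,295,4,"c3.png",t)
crop("side",165,70,325,240,3.5,"c4.png",s)
E
```

```text
(no output)
```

View pics/c1.png

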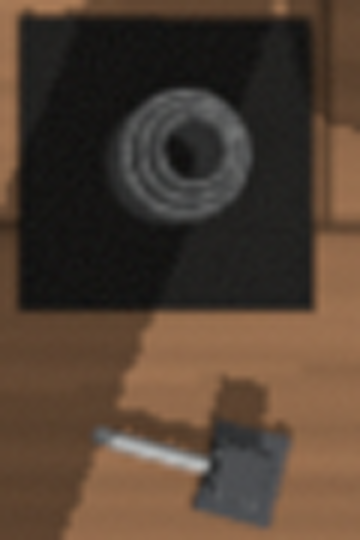

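View pics/c2.png

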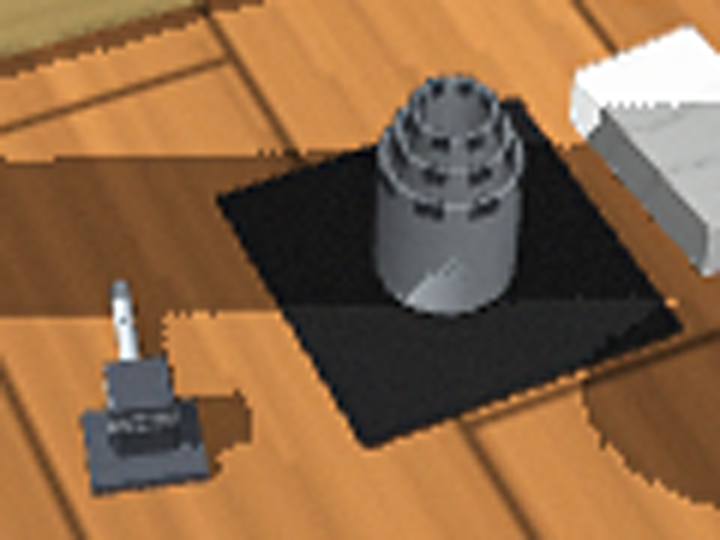

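View pics/c3.png

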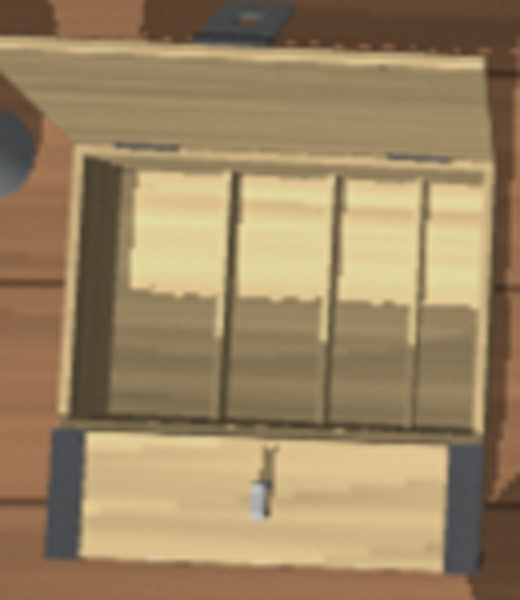

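View pics/c4.png

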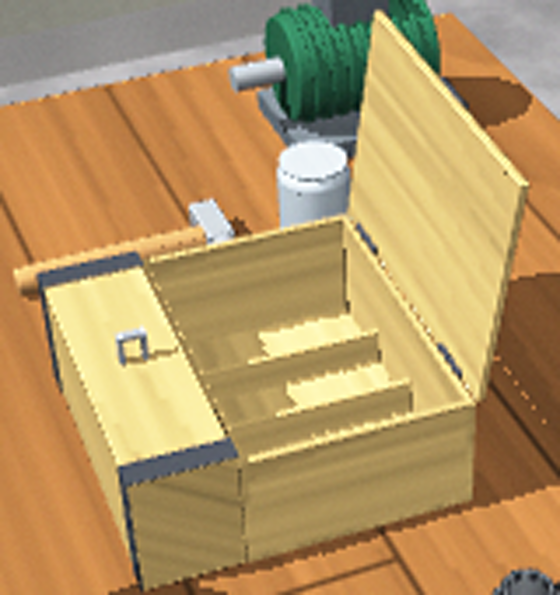

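Run:
```python
from h import *
from scipy.spatial.transform import Rotation as Ro
np.set_printoptions(precision=4,suppress=True)
print(Ro.from_rotvec(sense()["orientation"]).as_matrix())
f=lambda x,y:(140+x/4,145+y/4)
for nm,p in dict(fl=(46,557),fr=(476,573),bl=(54,429),br=(484,443)).items(): print(nm,onz("top",*f(*p),.105))
for nm,p in dict(bl=(75,146),br=(493,163)).items(): print("rim",nm,onz("top",*f(*p),.097))
g=lambda x,y:(165+x/3.5,70+y/3.5)
for nm,p in dict(fl=(42,281),fr=(121,467),bl=(140,254),br=(236,447)).items(): print("s",nm,onz("side",*g(*p),.105))
print("br3d",tri(*f(484,443),*g(236,447)),"fr3d",tri(*f(476,573),*g(121,467)))
print("staple top", tri(*f(261,485),*g(132,334)))
print("D rim",tri(300+197/6,180+150/6,240+450/6,220+104/6))
print("B rim",tri(331,205.8,315,247.5))
print("D rim z.092",onz("top",332.8,205,.092),onz("side",315,237.5,.092))
print("B rim z.066",onz("top",331,205.8,.066),onz("side",315,247.5,.066))
h=lambda x,y:(300+x/6,180+y/6)
print("pin shaft tip",onz("top",*h(100,434),.011), "root",onz("top",*h(208,465),.011))
for q in [(222,422),(292,430),(268,525),(194,505)]: print(onz("top",*h(*q),.005))
print("pinblk top",onz("side",240+137/6,220+380/6,.034))
```

```text
[[-0.0005  0.2695 -0.963 ]
 [ 0.0019 -0.963  -0.2695]
 [-1.     -0.002  -0.0001]]
fl [0.4099 0.334  0.105 ]
fr [0.4019 0.0636 0.105 ]
bl [0.4901 0.3312 0.105 ]
br [0.4836 0.0596 0.105 ]
rim bl [0.671  0.3252 0.097 ]
rim br [0.6631 0.0563 0.097 ]
s fl [0.415  0.3235 0.105 ]
s fr [0.4079 0.0839 0.105 ]
s bl [0.4972 0.3277 0.105 ]
s br [0.4881 0.0713 0.105 ]
br3d (array([0.4845, 0.0591, 0.116 ]), np.float64(0.00030871305159612154)) fr3d (array([0.4042, 0.063 , 0.1234]), np.float64(0.0007785055863075774))
staple top (array([0.4557, 0.1969, 0.1275]), np.float64(0.005037391204545544))
D rim (array([ 0.6163, -0.1247,  0.095 ]), np.float64(0.0020977756291213215))
B rim (array([ 0.6171, -0.1251,  0.0611]), np.float64(0.003375085043514478))
D rim z.092 [ 0.6156 -0.1247  0.092 ] [ 0.6186 -0.1229  0.092 ]
B rim z.066 [ 0.6152 -0.1238  0.066 ] [ 0.6164 -0.1296  0.066 ]
pin shaft tip [ 0.4883 -0.092   0.011 ] root [ 0.4744 -0.1424  0.011 ]
[ 0.4941 -0.1498  0.005 ]
[ 0.4906 -0.1827  0.005 ]
[ 0.4463 -0.1715  0.005 ]
[ 0.4553 -0.1368  0.005 ]
pinblk top [ 0.4748 -0.1536  0.034 ]
```

```bash
cat >> h.py <<'E'
psi=-0.03
O=np.array([0.5765,0.1935,0.0])
X=np.array([np.cos(psi),np.sin(psi),0]);Y=np.array([-np.sin(psi),np.cos(psi),0]);Z=np.array([0,0,1.])
def ch(x,y,z): return O+X*x+Y*y+Z*z
E
cat > ov.py <<'E'
from h import *
for n,(x0,y0,x1,y1) in dict(top=(140,145,270,295),side=(165,70,325,240)).items():
    im=cv2.imread(f"pics/{n}0.png"); c=cv2.resize(im[y0:y1,x0:x1],None,fx=3.5,fy=3.5,interpolation=cv2.INTER_CUBIC)
    P=[(-.171,.135,.105),(-.171,-.135,.105),(-.091,.135,.105),(-.091,-.135,.105),(.091,.135,.097),(.091,-.135,.097),(-.129,0,.129),(-.171,-.135,0),(.091,-.135,0)]
    ys=.129
    for w in (.078,.067,.056,.045):
        P.append((-.012,ys-w/2,.006)); ys-=w+.004
    for p in P:
        u=(proj(n,ch(*p))+.5-[x0,y0])*3.5-.5; cv2.drawMarker(c,tuple(int(round(a)) for a in u),(0,0,255),0,9,1)
    cv2.imwrite(f"pics/ov_{n}.png",c)
E
python3 ov.py
```

```text
(no output)
```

View pics/ov_top.png

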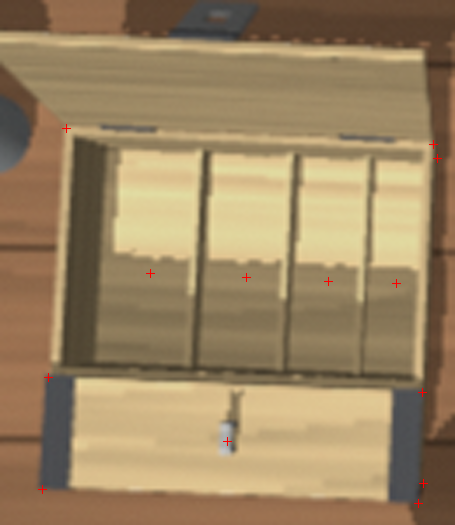

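View pics/ov_side.png

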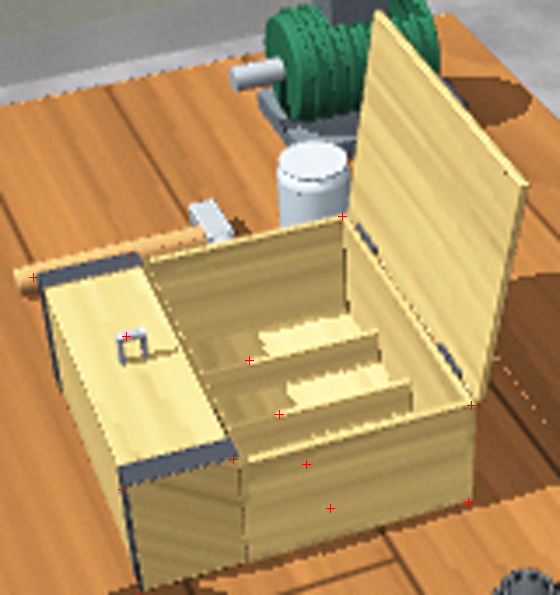

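Run:
```python
from h import *
np.set_printoptions(precision=4,suppress=True)
t=cv2.imread("pics/top0.png")
crop("top",150,185,270,262,6,"c5.png",t)
for k,w in dict(a=.090,b=.0135,c=-.052,d=-.1065).items(): print(k,ch(-.012,w,.006), proj("top",ch(-.012,w,.006)))
for w in (.049,-.022,-.082): print((proj("top",ch(0.03,w,.036))-[150,185]+.5)*6)
```

```text
a [0.5672 0.2838 0.006 ] [182.6061 222.766 ]
b [0.5649 0.2074 0.006 ] [209.9791 223.856 ]
c [0.5629 0.1419 0.006 ] [233.371  224.7874]
d [0.5613 0.0874 0.006 ] [252.8028 225.5611]
[277.8744 139.4637]
[434.2114 145.7811]
[566.0864 151.11  ]
```

View pics/c5.png

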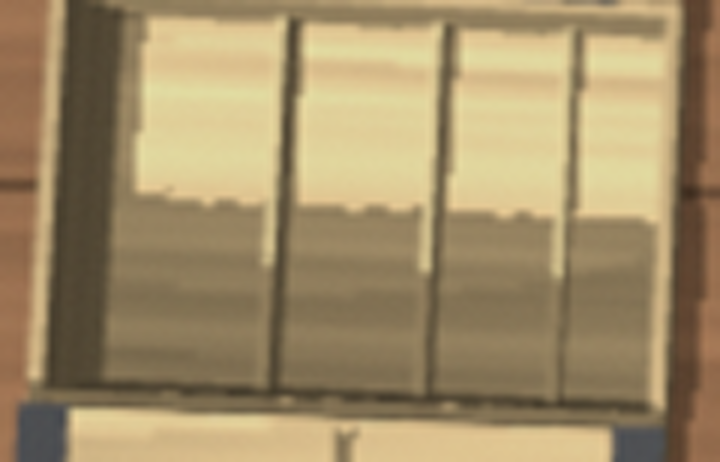

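>>> jog_arm(targets=[[100, 0, -38.8, -56, -1.268], [100, 0, -38.8, -56, -1.268], [100, 0, -38.8, -56, -1.268], [100, 0, -38.8, -56, -1.268], [100, 0, -38.8, -56, -1.268], [100, 0, -38.8, -56, -1.268], [100, 0, -38.8, -56, -1.268], [100, 0, -38.8, -56, -1.268]], grip_force=30)

```text
clock: 1.1
tcp_pos: [0.5014, -0.263, 0.2304]
orientation: [1.232, 1.197, -1.23]
force: [0.2, -1.0, -0.3]
opening: 0.0885
```

```bash
cat > g.py <<'E'
import sys
from h import *
from scipy.spatial.transform import Rotation as Ro
np.set_printoptions(precision=4,suppress=True)
s=sense();R=Ro.from_rotvec(s["orientation"]).as_matrix();p=np.array(s["tcp_pos"])
hd=np.arctan2(R[1,1],R[0,1])
print("tcp",p,"heading",round(hd,4),"tilt",R[2,0].round(4),"F",np.array(s["force"]).round(2),"op",round(s["opening"],4),"t",s["clock"],"q",np.array(s["qpos"]).round(3))
# args: x y z heading sets
h=-0.03
for a in sys.argv[1:]:
    v=[float(i) for i in a.split(",")]
    if len(v)>3:h=v[3]
    t=(hd-h+np.pi)%(2*np.pi)-np.pi
    print(a,"->",(R.T@(np.array(v[:3])-p)*100).round(2),"turn",round(t,3))
E
python3 g.py .6165,-.125,.23 .6165,-.125,.12
```

```text
tcp [ 0.5014 -0.263   0.2304] heading -0.0289 tilt -1.0 F [ 0.21 -1.04 -0.26] op 0.0885 t 1.1 q [-0.528  0.06   1.84   0.001  1.243 -0.499]
.6165,-.125,.23 -> [  0.06  11.11 -14.13] turn 0.001
.6165,-.125,.12 -> [ 11.06  11.12 -14.1 ] turn 0.001
```

>>> jog_arm(targets=[[70, 0, 11.1, -14.1, 0], [70, 0, 11.1, -14.1, 0], [70, 0, 11.1, -14.1, 0], [70, 0, 11.1, -14.1, 0], [70, 6, 11.1, -14.1, 0], [70, 11, 11.1, -14.1, 0], [70, 11, 11.1, -14.1, 0]])

```text
clock: 1.98
tcp_pos: [0.6111, -0.1249, 0.1152]
orientation: [1.228, 1.207, -1.238]
force: [-0.4, 0.0, -0.1]
opening: 0.0619
```

```bash
python3 g.py .6165,-.125,.103; python3 -c "
from h import *
crop('side',230,190,380,310,5,'d1.png')"
```

```text
tcp [ 0.6111 -0.1249  0.1152] heading -0.0297 tilt -0.9999 F [-0.41  0.02 -0.12] op 0.0619 t 1.975 q [-0.242  0.27   1.819  0.002  1.065 -0.213]
.6165,-.125,.103 -> [ 1.21  0.55 -0.  ] turn 0.0
```

View pics/d1.png

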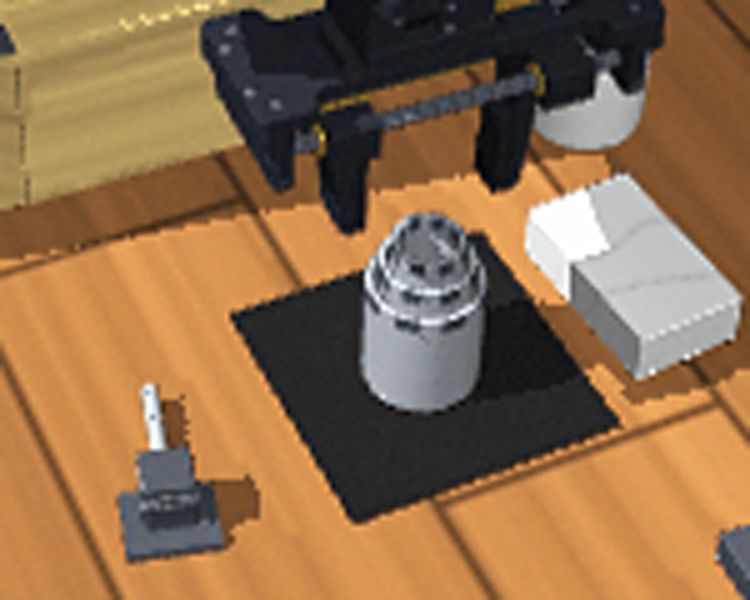

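Run:
```python
from h import *
for p in [(.611-.04,-.125,.093),(.611+.04,-.125,.093),(.6165,-.125,.092)]: print((proj("side",p)-[230,190])*5)
im=camera("top")[:,:,::-1]; crop("top",270,130,390,270,4.2,"d2.png",im)
```

```text
[333.30167173 269.85151092]
[489.82752772 218.41516433]
[423.07030536 241.8433005 ]
```

View pics/d2.png

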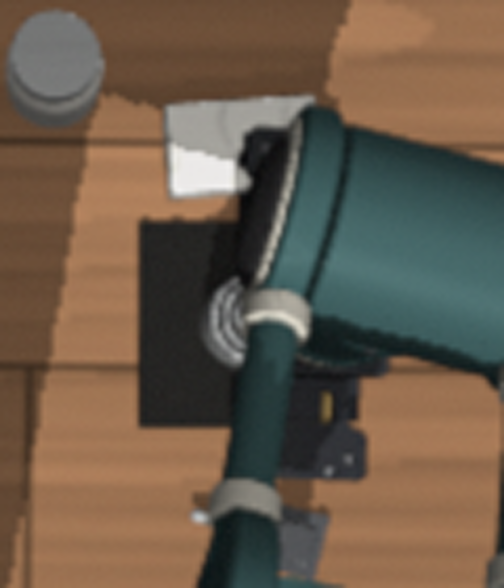

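>>> jog_arm(targets=[[70, 1.0, 0.55, 0, 0], [70, 1.0, 0.55, 0, 0], [70, 1.0, 0.55, 0, 0]])

```text
clock: 2.45
tcp_pos: [0.6223, -0.1263, 0.1124]
orientation: [1.232, 1.196, -1.23]
force: [-0.1, 0.1, 0.5]
opening: 0.0616
```

```bash
python3 g.py .6165,-.125,.103; python3 -c "
from h import *
crop('side',250,190,350,270,8,'d3.png')
for n in ('side','top'): print(ray(n,280,210))
for p in [(.6165-.031,-.125,.083),(.6165+.031,-.125,.083),(.6165-.048,-.125,.083)]: print((proj('side',p)-[250,190]+.5)*8)"
```

```text
tcp [ 0.6223 -0.1263  0.1124] heading -0.0298 tilt -1.0 F [-0.09  0.05  0.55] op 0.0616 t 2.45 q [-0.24   0.285  1.806  0.002  1.05  -0.211]
.6165,-.125,.103 -> [ 0.94 -0.59 -0.11] turn 0.0
(array([ 0.23671746, -0.79733319,  0.88591012]), array([ 0.29486856,  0.67511495, -0.67621914]))
(array([0.54663816, 0.02268416, 1.07650717]), array([ 0.05523475, -0.01044047, -0.99841881]))
[422.54777113 444.81377771]
[614.90167402 381.2036586 ]
[368.65691793 462.635114  ]
```

View pics/d3.png

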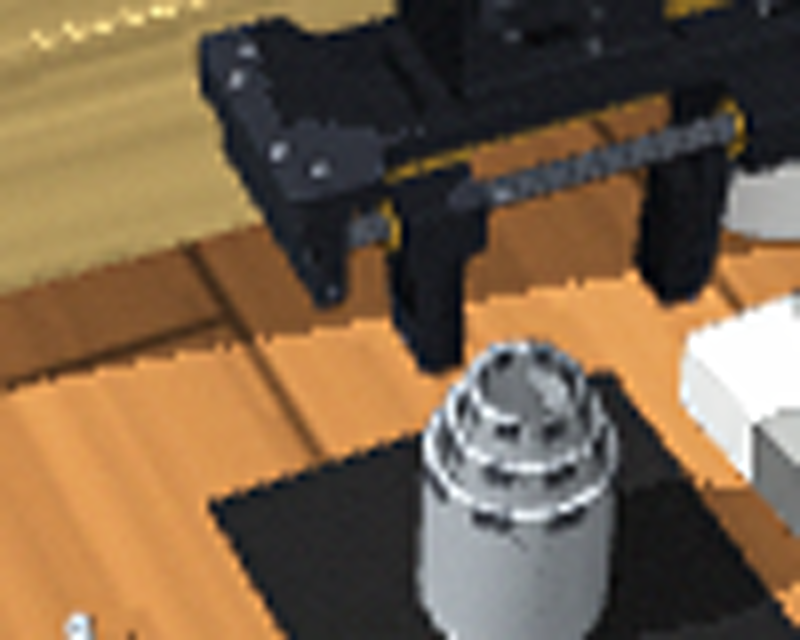

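>>> jog_arm(targets=[[70, 0, 0, 0, 0], [70, 0, 0, 0, 0]])

```text
clock: 2.75
tcp_pos: [0.6223, -0.1262, 0.1125]
orientation: [1.232, 1.196, -1.23]
force: [0.1, -0.6, -0.1]
opening: 0.0618
```

```bash
python3 g.py .6165,-.125,.103; python3 -c "
from h import *
crop('side',250,190,350,270,8,'d4.png')
for q in [(527,375),(560,335)]: print(onz('side',250+q[0]/8-.5,190+q[1]/8-.5,.0915))"
```

```text
tcp [ 0.6223 -0.1262  0.1125] heading -0.0296 tilt -1.0 F [ 0.07 -0.57 -0.11] op 0.0618 t 2.75 q [-0.24   0.285  1.807  0.002  1.05  -0.211]
.6165,-.125,.103 -> [ 0.95 -0.58 -0.1 ] turn 0.0
[ 0.62122325 -0.11959749  0.0915    ]
[ 0.63734942 -0.10902474  0.0915    ]
```

View pics/d4.png

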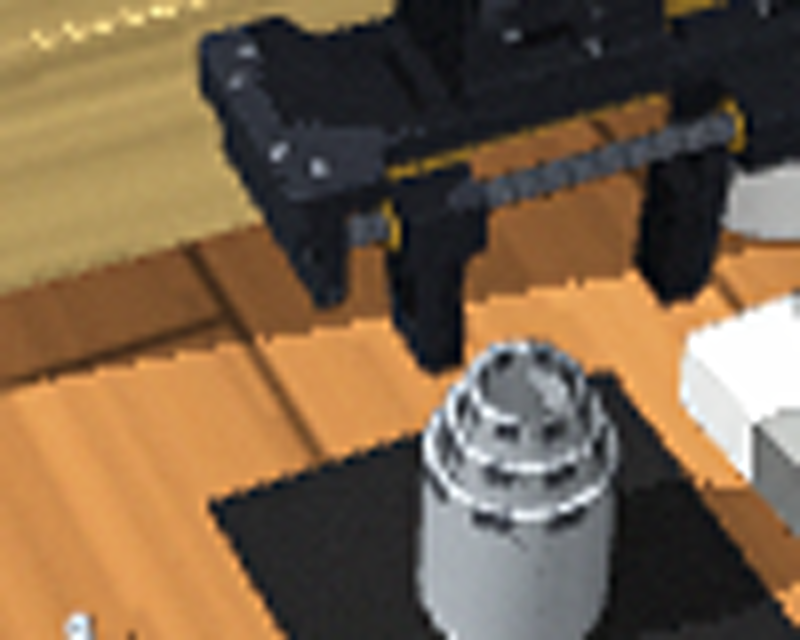

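>>> jog_arm(targets=[[70, 0.4, -0.58, -0.1, 0], [70, 0.9, -0.58, -0.1, 0], [70, 0.9, -0.58, -0.1, 0], [70, 0.9, -0.58, -0.1, 0]])

```text
clock: 3.3
tcp_pos: [0.6164, -0.125, 0.1033]
orientation: [1.232, 1.196, -1.23]
force: [0.5, -0.2, -0.3]
opening: 0.0617
```

```bash
python3 -c "
from h import *
crop('side',250,190,350,270,8,'d5.png')
"; python3 g.py .6165,-.125,.103
```

```text
tcp [ 0.6166 -0.125   0.1034] heading -0.0297 tilt -1.0 F [ 0.42  0.32 -0.38] op 0.0614 t 3.35 q [-0.24   0.284  1.826  0.002  1.031 -0.212]
.6165,-.125,.103 -> [ 0.04 -0.01 -0.  ] turn 0.0
```

View pics/d5.png

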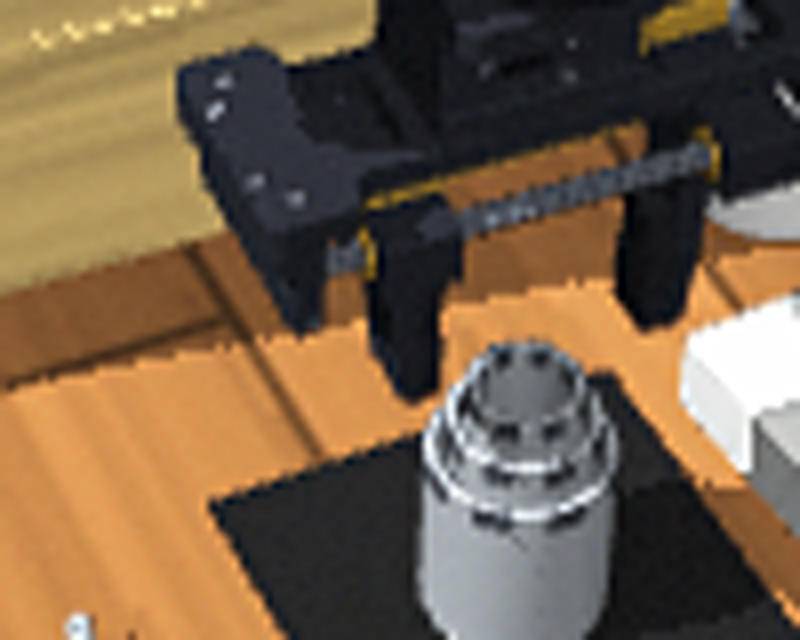

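>>> jog_arm(targets=[[0, 0, 0, 0, 0], [0, 0, 0, 0, 0], [0, 0, 0, 0, 0], [0, 0, 0, 0, 0]], grip_force=10)

```text
clock: 3.85
tcp_pos: [0.6166, -0.125, 0.1034]
orientation: [1.232, 1.196, -1.23]
force: [-0.2, 0.0, 0.2]
opening: 0.0238
```

```bash
python3 -c "
from h import *
crop('side',250,190,350,270,8,'d6.png')
"; python3 g.py .6165,-.125,.103
```

```text
tcp [ 0.6166 -0.125   0.1034] heading -0.0297 tilt -1.0 F [-0.53 -0.39  0.18] op 0.0195 t 3.9 q [-0.24   0.284  1.826  0.002  1.031 -0.212]
.6165,-.125,.103 -> [ 0.04 -0.01 -0.  ] turn 0.0
```

View pics/d6.png

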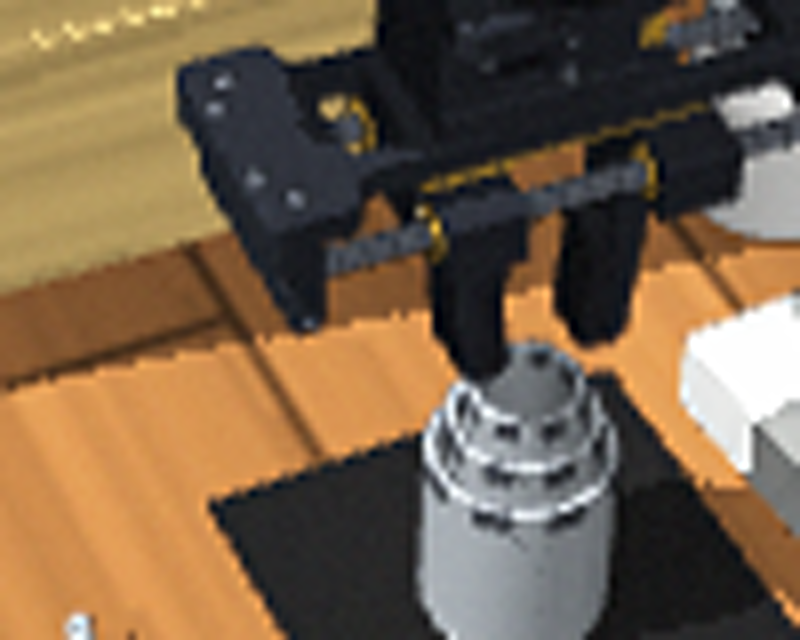

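>>> jog_arm(targets=[[70, 0, 0, 0, 0], [70, 0, 0, 0, 0], [70, 0, 0, 0, 0], [70, 0, 0, 0, 0], [70, 0, 0, 0, 0], [70, 0.8, 0, 0, 0], [70, 1.5, 0, 0, 0], [70, 1.5, 0, 0, 0]])

```text
clock: 4.9
tcp_pos: [0.6156, -0.1248, 0.087]
orientation: [1.232, 1.198, -1.231]
force: [0.9, -0.3, -0.2]
opening: 0.0619
```

>>> jog_arm(targets=[[0, 0, 0, 0, 0], [0, 0, 0, 0, 0], [0, 0, 0, 0, 0], [0, 0, 0, 0, 0], [0, 0, 0, 0, 0]])

```text
clock: 5.52
tcp_pos: [0.6157, -0.1248, 0.0872]
orientation: [1.232, 1.197, -1.231]
force: [-0.5, 0.1, -0.4]
opening: 0.0139
```

```bash
python3 -c "
from h import *
crop('side',250,190,350,270,8,'d7.png')
"; python3 g.py .6165,-.125,.103
```

```text
tcp [ 0.6157 -0.1248  0.0871] heading -0.0297 tilt -1.0 F [-0.34 -0.03 -0.39] op 0.01 t 5.575 q [-0.24   0.301  1.838  0.002  1.005 -0.212]
.6165,-.125,.103 -> [-1.59  0.08  0.02] turn 0.0
```

View pics/d7.png

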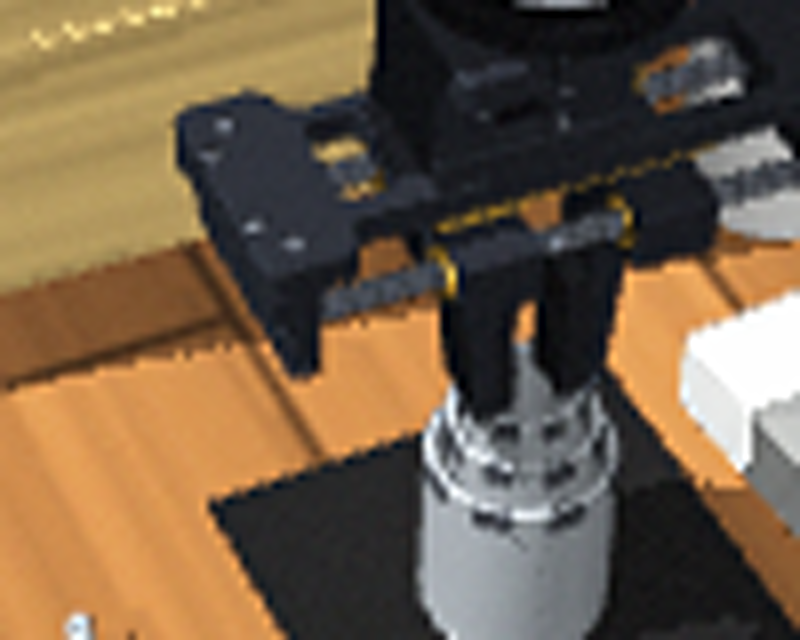

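```bash
python3 -c "
from h import *
print(sense()['opening'])
im=camera('top')[:,:,::-1]
crop('top',270,130,390,270,4.2,'d8.png',im)
print(onz('top',348.6,234.8,.16),onz('top',348.6,234.8,.12),(proj('top',(.6157,-.1248,.09))-[270,130])*4.2)
crop('side',200,100,400,300,3,'d9.png')
"
```

```text
0.009955814944963129
[ 0.53920998 -0.15284326  0.16      ] [ 0.53888579 -0.16050397  0.12      ] [263.48819646 314.98588746]
```

View pics/d8.png

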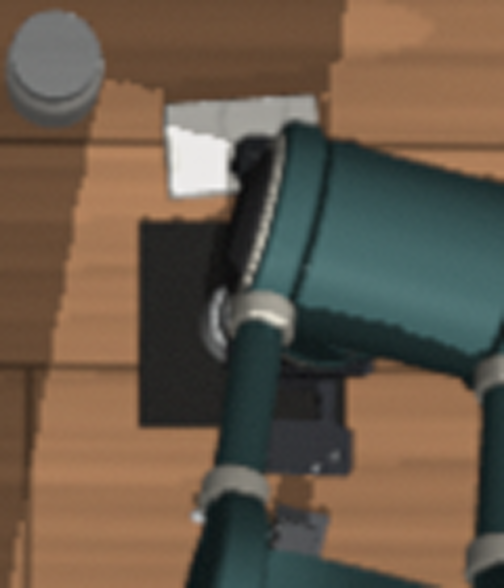

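View pics/d9.png

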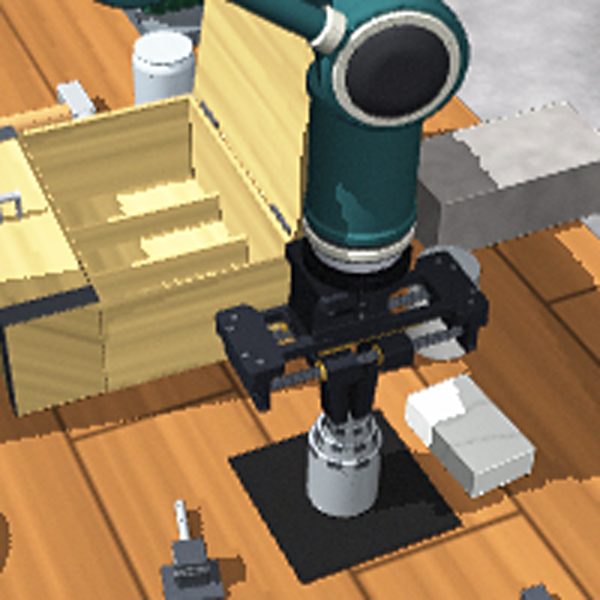

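```bash
python3 g.py
python3 - <<'E'
from h import *
im=cv2.imread("pics/d9.png")
E
```

```text
tcp [ 0.6156 -0.1248  0.0871] heading -0.0297 tilt -1.0 F [-0.25 -0.13 -0.45] op 0.0016 t 5.675 q [-0.24   0.301  1.838  0.002  1.005 -0.212]
```

>>> jog_arm(targets=[[0, 0.2, 0, 0, 0], [0, 0.4, 0, 0, 0]])

```text
clock: 5.92
tcp_pos: [0.6161, -0.1249, 0.0837]
orientation: [1.232, 1.197, -1.231]
force: [-0.4, 0.2, 8.4]
opening: 0.0004
```

>>> jog_arm(targets=[[0, 0.2, 0, 0, 0], [0, 0.4, 0, 0, 0]])

```text
clock: 6.18
tcp_pos: [0.6176, -0.1257, 0.083]
orientation: [1.232, 1.194, -1.229]
force: [-4.5, -0.6, 19.2]
opening: 0.0008
```

```bash
python3 g.py
python3 - <<'E'
from h import *
for z in (.065,.075,.085,.095,.105): print(onz("side",315.1,240.3,z))
# stack bottom
print("bottom",onz("side",240+445/6-.5,220+312/6-.5,.003), "rim B near",onz("side",240+447/6-.5,220+216/6-.5,.066))
E
```

```text
tcp [ 0.6176 -0.1257  0.083 ] heading -0.0294 tilt -1.0 F [-4.49 -0.63 19.16] op 0.0008 t 6.175 q [-0.241  0.307  1.839  0.001  0.994 -0.212]
[ 0.62759904 -0.10825429  0.065     ]
[ 0.62283748 -0.11664838  0.075     ]
[ 0.61807591 -0.12504246  0.085     ]
[ 0.61331435 -0.13343655  0.095     ]
[ 0.60855279 -0.14183063  0.105     ]
bottom [ 0.60747863 -0.14648706  0.003     ] rim B near [ 0.60308494 -0.15091149  0.066     ]
```

>>> jog_arm(targets=[[0, -0.8, 0, 0, 0], [70, -1.0, 0, 0, 0], [70, -1.0, 0, 0, 0], [70, -1.0, 0, 0, 0], [70, -1.0, 0, 0, 0], [70, -1.0, 0, 0, 0], [70, -1.0, 0, 0, 0], [70, -1.0, 0, 0, 0]], grip_force=30)

```text
clock: 7.18
tcp_pos: [0.6176, -0.1257, 0.093]
orientation: [1.232, 1.194, -1.229]
force: [-0.1, -0.1, -0.3]
opening: 0.0615
```

```bash
python3 g.py .6165,-.125,.0725
```

```text
tcp [ 0.6176 -0.1257  0.093 ] heading -0.0294 tilt -1.0 F [-0.08 -0.14 -0.34] op 0.0615 t 7.175 q [-0.241  0.296  1.832  0.001  1.011 -0.212]
.6165,-.125,.0725 -> [ 2.05 -0.12 -0.07] turn 0.001
```

>>> jog_arm(targets=[[70, 1.0, -0.1, -0.1, 0], [70, 2.0, -0.1, -0.1, 0], [70, 2.0, -0.1, -0.1, 0], [0, 2.0, -0.1, -0.1, 0], [0, 2.0, -0.1, -0.1, 0], [0, 2.0, -0.1, -0.1, 0], [0, 2.0, -0.1, -0.1, 0], [0, 2.0, -0.1, -0.1, 0]])

```text
clock: 8.18
tcp_pos: [0.6172, -0.1248, 0.0734]
orientation: [1.232, 1.193, -1.228]
force: [0.5, -0.2, 0.8]
opening: 0.0335
```

```bash
python3 -c "
from h import *
crop('side',250,190,350,270,8,'d10.png')
"; python3 g.py .6165,-.125,.2
```

```text
tcp [ 0.6171 -0.1248  0.0734] heading -0.0294 tilt -1.0 F [ 0.83 -1.35  1.76] op 0.0329 t 8.225 q [-0.239  0.316  1.847  0.001  0.976 -0.21 ]
.6165,-.125,.2 -> [-12.66  -0.02   0.03] turn 0.001
```

View pics/d10.png

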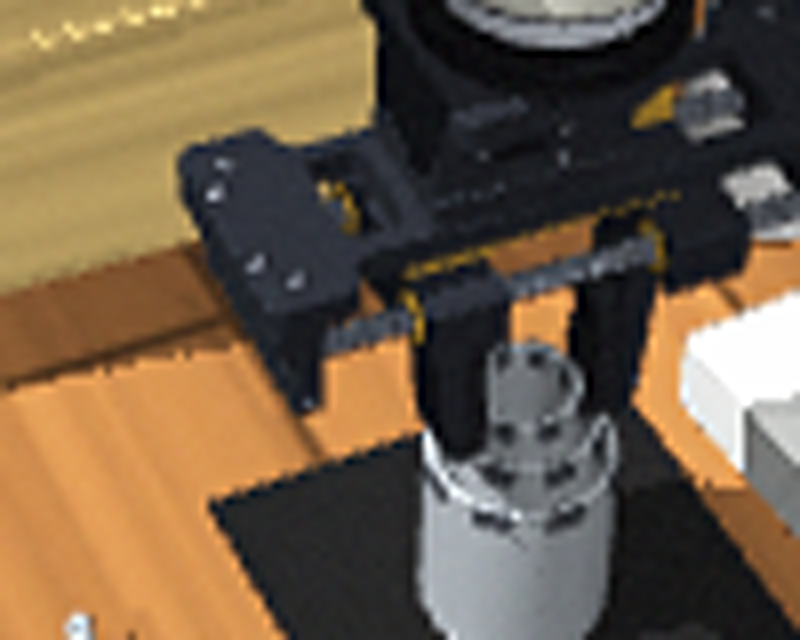

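>>> jog_arm(targets=[[0, 0, 0, 0, 0], [0, -1, 0, 0, 0], [0, -2, 0, 0, 0], [0, -4, 0, 0, 0], [0, -8, 0, 0, 0], [0, -12.7, 0, 0, 0], [0, -12.7, 0, 0, 0], [0, -12.7, 0, 0, 0]])

```text
clock: 9.22
tcp_pos: [0.6164, -0.1247, 0.2006]
orientation: [1.232, 1.193, -1.228]
force: [-0.1, -0.3, -2.7]
opening: 0.0331
```

```bash
python3 -c "
from h import *
cv2.imwrite('pics/d11.png',camera('side')[:,:,::-1])
"; python3 g.py .5613,.0874,.2
```

```text
tcp [ 0.6156 -0.1245  0.1992] heading -0.0294 tilt -1.0 F [ 0.95 -0.61 -2.44] op 0.0333 t 9.275 q [-0.24   0.197  1.745  0.001  1.199 -0.21 ]
.5613,.0874,.2 -> [ -0.08  -6.05 -21.02] turn 0.001
```

View pics/d11.png

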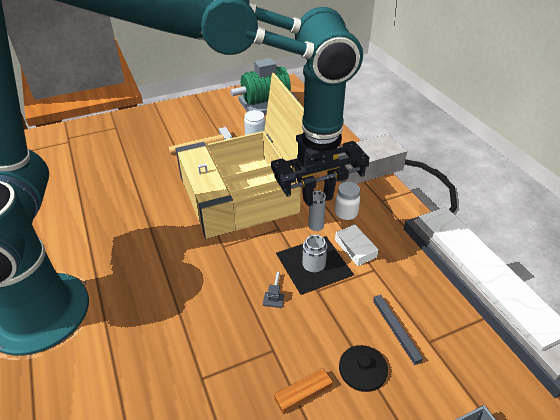

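>>> jog_arm(targets=[[0, 0, -4, -2, 0], [0, 0, -6, -6, 0], [0, 0, -6, -10, 0], [0, 0, -6, -14, 0], [0, 0, -6, -18, 0], [0, 0, -6, -21, 0], [0, 0, -6, -21, 0], [0, 0, -6, -21, 0]])

```text
clock: 10.28
tcp_pos: [0.5608, 0.0867, 0.1975]
orientation: [1.229, 1.196, -1.232]
force: [0.7, -0.1, -2.6]
opening: 0.0328
```

```bash
python3 -c "
from h import *
crop('side',200,90,340,220,5,'d12.png')
"; python3 g.py .5613,.0874,.2
```

```text
tcp [0.5611 0.0864 0.1979] heading -0.0297 tilt -1.0 F [ 0.18  0.51 -1.05] op 0.0329 t 10.325 q [ 0.109  0.086  1.873 -0.     1.183  0.139]
.5613,.0874,.2 -> [-0.21  0.02 -0.11] turn 0.0
```

View pics/d12.png

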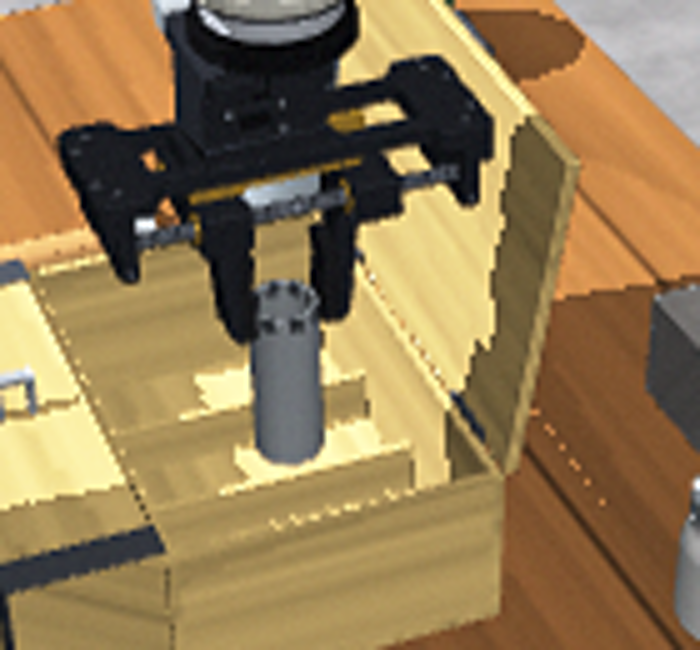

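```bash
cat >> h.py <<'E'
def cylc(u,v,z,r,n="side"):
    c,d=ray(n,u,v); p=onz(n,u,v,z); e=d.copy(); e[2]=0; e/=np.linalg.norm(e); return p+e*r
E
python3 -c "
from h import *
print(cylc(200+289/5-.5,90+463/5-.5,.1275,.0175))
print('stack ref bottom',cylc(240+445/6-.5,220+312/6-.5,.003,.0285), 'toprim D far/near')
print(onz('side',200+286/5-.5,90+306/5-.5,.1275+.089))
"
```

```text
[0.56333257 0.09324916 0.1275    ]
stack ref bottom [ 0.62158556 -0.12172329  0.003     ] toprim D far/near
[0.56223453 0.08439554 0.2165    ]
```

>>> jog_arm(targets=[[0, 3, 0, -0.1, 0], [0, 6, 0, -0.1, 0], [0, 9, 0, -0.1, 0], [0, 11, 0, -0.1, 0], [0, 11.7, 0, -0.1, 0], [0, 12, 0, -0.1, 0], [0, 12, 0, -0.1, 0]])

```text
clock: 11.2
tcp_pos: [0.5616, 0.0871, 0.0786]
orientation: [1.231, 1.195, -1.232]
force: [-0.6, 0.0, -2.3]
opening: 0.0333
```

```bash
python3 g.py .5613,.0874,.0764
```

```text
tcp [0.5616 0.0871 0.0786] heading -0.0302 tilt -1.0 F [-0.59  0.03 -2.27] op 0.0333 t 11.2 q [ 0.11   0.207  1.976 -0.     0.959  0.141]
.5613,.0874,.0764 -> [ 0.22 -0.03 -0.03] turn -0.0
```

>>> jog_arm(targets=[[0, 0.15, 0, 0, 0], [0, 0.25, 0, 0, 0], [0, 0.25, 0, 0, 0]])

```text
clock: 11.58
tcp_pos: [0.5617, 0.0871, 0.0764]
orientation: [1.231, 1.194, -1.231]
force: [-0.8, 1.2, -0.8]
opening: 0.0333
```

>>> jog_arm(targets=[[0, 0.08, 0, 0, 0], [60, 0.08, 0, 0, 0], [60, 0.08, 0, 0, 0], [60, 0.08, 0, 0, 0], [60, -2, 0, 0, 0], [60, -6, 0, 0, 0], [60, -11, 0, 0, 0], [60, -13, 0, 0, 0]])

```text
clock: 12.58
tcp_pos: [0.5635, 0.0874, 0.2099]
orientation: [1.234, 1.191, -1.227]
force: [-0.3, -0.3, -0.4]
opening: 0.0527
```

```bash
python3 -c "
from h import *
crop('side',200,90,340,220,5,'d13.png')
crop('top',140,145,300,295,3.5,'d14.png')
";  python3 g.py .59,-.03,.2 .6165,-.125,.2 .6165,-.125,.0595
```

```text
tcp [0.5634 0.0874 0.2091] heading -0.03 tilt -1.0 F [-0.12  0.38  0.75] op 0.0526 t 12.675 q [ 0.11   0.078  1.861 -0.     1.197  0.141]
.59,-.03,.2 -> [ 0.92  3.   11.66] turn -0.0
.6165,-.125,.2 -> [ 0.93  5.94 21.07] turn -0.0
.6165,-.125,.0595 -> [14.98  5.86 21.08] turn -0.0
```

View pics/d13.png

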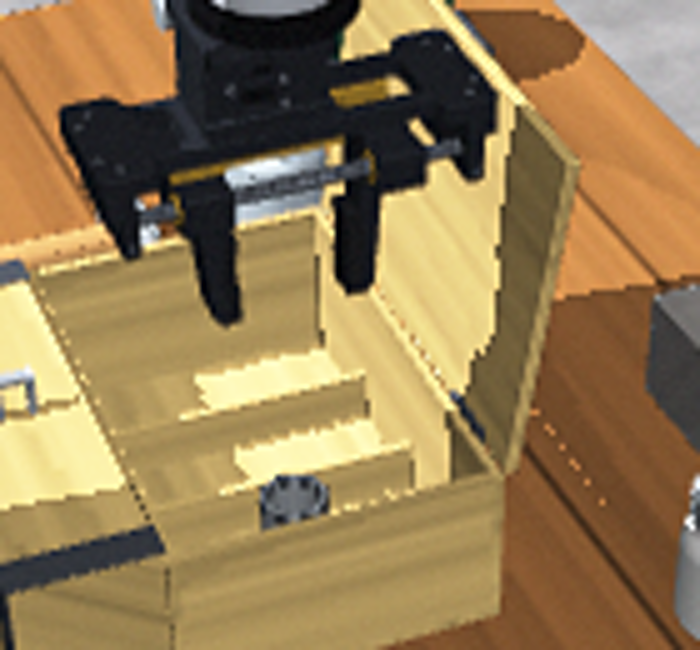

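```bash
python3 -c "
from h import *
crop('top',295,180,365,270,6,'d15.png')
crop('side',250,220,370,320,6,'d16.png')
"
```

```text
(no output)
```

View pics/d15.png

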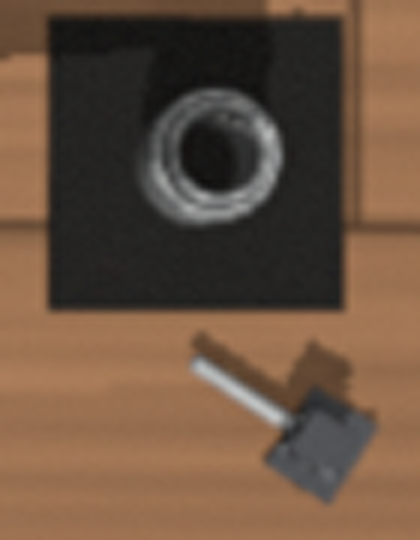

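View pics/d16.png

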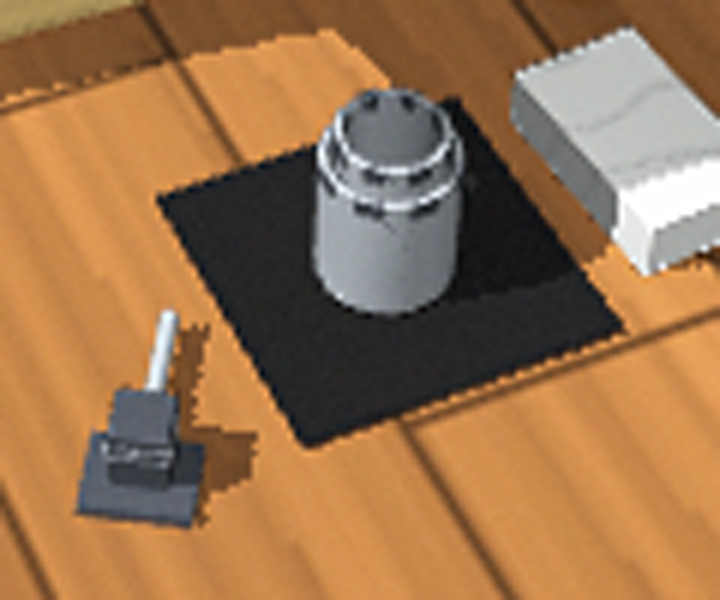

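```bash
python3 -c "
from h import *
print(onz('top',295+221/6-.5,180+152/6-.5,.079), onz('side',250+390/6-.5,220+135/6-.5,.079), tri(295+221/6-.5,180+152/6-.5,250+390/6-.5,220+135/6-.5))
"; python3 g.py .6165,-.125,.2
```

```text
[ 0.61686132 -0.12274435  0.079     ] [ 0.61720501 -0.12429131  0.079     ] (array([ 0.61736702, -0.12310642,  0.07772819]), np.float64(0.000897660115399364))
tcp [0.561  0.0871 0.2051] heading -0.0301 tilt -1.0 F [ 0.35 -0.02 -0.19] op 0.0529 t 12.775 q [ 0.11   0.081  1.866 -0.     1.196  0.141]
.6165,-.125,.2 -> [ 0.51  6.19 21.03] turn -0.0
```

>>> jog_arm(targets=[[80, 0, 0, 5, 0], [80, 0, 0, 10, 0], [80, 0, 4, 15, 0], [80, 0, 5.9, 21, 0], [80, 0, 5.9, 21, 0], [80, 2, 5.9, 21, 0], [80, 6, 5.9, 21, 0], [80, 6, 5.9, 21, 0]])

```text
clock: 13.78
tcp_pos: [0.6087, -0.1218, 0.1388]
orientation: [1.226, 1.207, -1.238]
force: [-0.0, -0.6, -0.1]
opening: 0.0704
```

```bash
python3 g.py .6165,-.125,.0595
```

```text
tcp [ 0.6087 -0.1218  0.1388] heading -0.0282 tilt -0.9999 F [-0.04 -0.59 -0.08] op 0.0704 t 13.775 q [-0.237  0.242  1.807 -0.     1.105 -0.209]
.6165,-.125,.0595 -> [7.92 0.89 0.31] turn 0.002
```

>>> jog_arm(targets=[[80, 0, 0.7, 0.1, 0], [80, 0, 0.7, 0.1, 0], [80, 0, 0.7, 0.1, 0]])

```text
clock: 14.15
tcp_pos: [0.6166, -0.1229, 0.1401]
orientation: [1.226, 1.205, -1.236]
force: [0.5, -0.5, -0.1]
opening: 0.0706
```

```bash
python3 g.py .617,-.124,.0595
```

```text
tcp [ 0.6166 -0.1229  0.1401] heading -0.0278 tilt -0.9999 F [ 0.48 -0.51 -0.05] op 0.0706 t 14.15 q [-0.236  0.254  1.79  -0.     1.108 -0.208]
.617,-.124,.0595 -> [8.06 0.13 0.12] turn 0.002
```

>>> jog_arm(targets=[[80, 4, 0.1, 0.1, 0], [80, 7, 0.1, 0.1, 0], [80, 8, 0.1, 0.1, 0], [80, 8, 0.1, 0.1, 0], [0, 8, 0.1, 0.1, 0], [0, 8, 0.1, 0.1, 0], [0, 8, 0.1, 0.1, 0], [0, 8, 0.1, 0.1, 0]])

```text
clock: 15.15
tcp_pos: [0.6177, -0.124, 0.0612]
orientation: [1.227, 1.203, -1.235]
force: [-0.2, 0.9, 4.1]
opening: 0.0446
```

```bash
python3 -c "
from h import *
crop('side',250,190,350,270,8,'d17.png')
"; python3 g.py .6165,-.125,.0595
```

```text
tcp [ 0.6177 -0.124   0.0612] heading -0.0278 tilt -1.0 F [2.02 0.53 4.11] op 0.0441 t 15.2 q [-0.237  0.337  1.844 -0.     0.969 -0.209]
.6165,-.125,.0595 -> [ 0.17 -0.12  0.1 ] turn 0.002
```

View pics/d17.png

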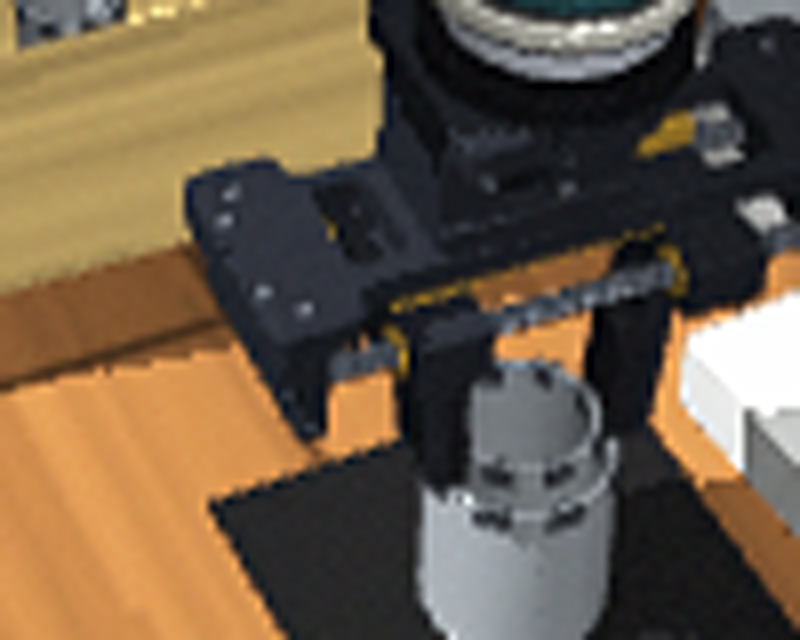

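>>> jog_arm(targets=[[0, 0, 0, 0, 0], [0, -1, 0, 0, 0], [0, -2, 0, 0, 0], [0, -4, 0, 0, 0], [0, -8, 0, 0, 0], [0, -12.7, 0, 0, 0], [0, -13, 0, 0, 0], [0, -13, 0, 0, 0]])

```text
clock: 16.2
tcp_pos: [0.6186, -0.1242, 0.1915]
orientation: [1.227, 1.203, -1.235]
force: [0.1, 0.2, -3.8]
opening: 0.0444
```

```bash
python3 -c "
from h import *
crop('side',250,130,400,270,5,'d18.png')
"; python3 g.py .563,.142,.19
```

```text
tcp [ 0.6177 -0.124   0.1899] heading -0.0278 tilt -0.9999 F [-0.53 -0.28 -2.86] op 0.0444 t 16.25 q [-0.237  0.215  1.741 -0.     1.196 -0.209]
.563,.142,.19 -> [  0.11  -6.21 -26.44] turn 0.002
```

View pics/d18.png

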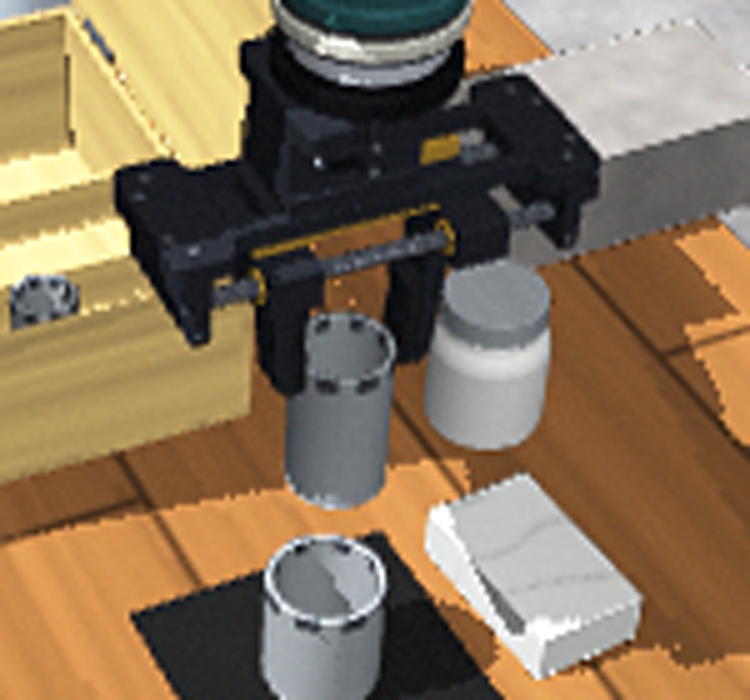

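>>> jog_arm(targets=[[0, 0, -4, -2, 0], [0, 0, -6.2, -6, 0], [0, 0, -6.2, -11, 0], [0, 0, -6.2, -16, 0], [0, 0, -6.2, -21, 0], [0, 0, -6.2, -26.4, 0], [0, 0, -6.2, -26.4, 0], [0, 0, -6.2, -26.4, 0]])

```text
clock: 17.25
tcp_pos: [0.5617, 0.1413, 0.1889]
orientation: [1.222, 1.207, -1.239]
force: [-1.2, 0.3, -2.8]
opening: 0.0447
```

```bash
python3 -c "
from h import *
crop('side',200,90,340,220,5,'d19.png')
"; python3 g.py .563,.142,.065
```

```text
tcp [0.562  0.1407 0.1893] heading -0.0279 tilt -0.9999 F [ 0.35 -0.37 -3.13] op 0.0442 t 17.3 q [0.2   0.123 1.85  0.004 1.182 0.227]
.563,.142,.065 -> [12.43  0.26 -0.13] turn 0.002
```

View pics/d19.png

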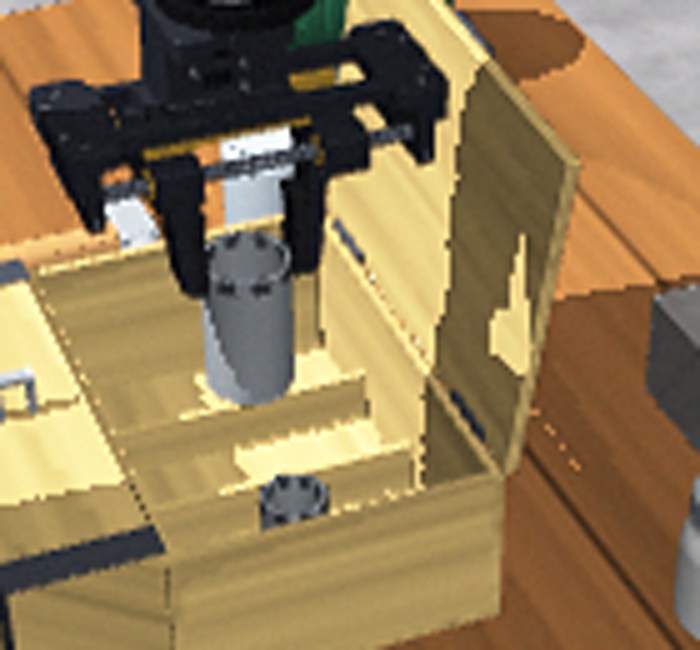

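```bash
python3 -c "
from h import *
print(cylc(200+250/5-.5,90+402/5-.5,.131,.023))
print('Drim',onz('side',200+295/5-.5,90+498/5-.5,.095), ch(-.012,-.1065,0))
"
```

```text
[0.56344641 0.14835164 0.131     ]
Drim [0.5633522 0.0868204 0.095    ] [0.56131088 0.08740787 0.        ]
```

>>> jog_arm(targets=[[0, 3, 0.1, 0, 0], [0, 6, 0.1, 0, 0], [0, 9, 0.1, 0, 0], [0, 11, 0.1, 0, 0], [0, 12, 0.1, 0, 0], [0, 12.2, 0.1, 0, 0], [0, 12.4, 0.1, 0, 0], [0, 12.4, 0.1, 0, 0]])

```text
clock: 18.3
tcp_pos: [0.5621, 0.141, 0.0663]
orientation: [1.225, 1.205, -1.238]
force: [1.1, -0.6, -2.7]
opening: 0.0444
```

>>> jog_arm(targets=[[0, 0.15, 0, 0, 0], [0, 0.25, 0, 0, 0], [0, 0.25, 0, 0, 0]])

```text
clock: 18.68
tcp_pos: [0.5627, 0.1414, 0.0646]
orientation: [1.226, 1.205, -1.237]
force: [-1.2, 0.1, 1.3]
opening: 0.0445
```

Contact with the floor; release and rise.

>>> jog_arm(targets=[[0, 0, 0, 0, 0], [72, 0, 0, 0, 0], [72, 0, 0, 0, 0], [72, 0, 0, 0, 0], [72, -2, 0, 0, 0], [72, -6, 0, 0, 0], [72, -11, 0, 0, 0], [72, -14, 0, 0, 0]])

```text
clock: 19.68
tcp_pos: [0.5658, 0.1414, 0.2095]
orientation: [1.229, 1.202, -1.232]
force: [0.1, -0.0, 0.3]
opening: 0.0633
```

```bash
python3 -c "
from h import *
crop('side',200,90,340,220,5,'d20.png')
crop('top',295,180,365,270,6,'d21.png')
"; python3 g.py .6165,-.125,.2
```

```text
tcp [0.5676 0.1418 0.2113] heading -0.0278 tilt -1.0 F [ 0.99 -0.29 -0.21] op 0.0637 t 19.775 q [0.2   0.108 1.824 0.004 1.209 0.226]
.6165,-.125,.2 -> [ 1.03  5.63 26.54] turn 0.002
```

View pics/d20.png

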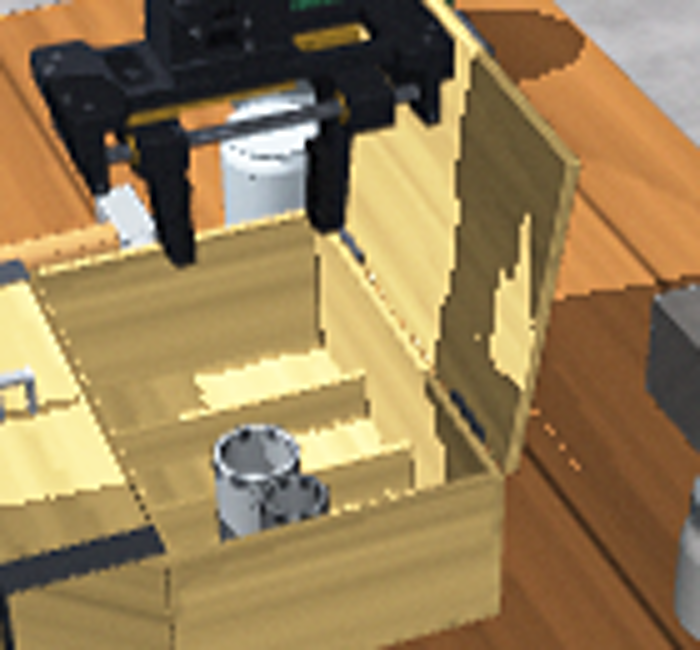

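View pics/d21.png

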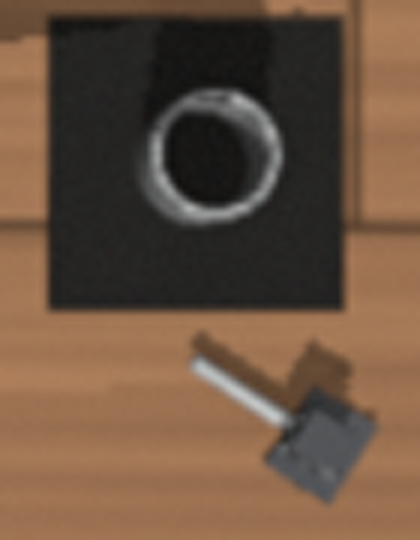

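```bash
python3 -c "
from h import *
for z in (.06,.08,.1,.12): print(onz('side',288.3,244.1,z))
print(onz('top',295+216/6-.5,180+155/6-.5,.066))
"
```

```text
[ 0.56676086 -0.08936789  0.06      ]
[ 0.55876863 -0.10651177  0.08      ]
[ 0.55077639 -0.12365566  0.1       ]
[ 0.54278416 -0.14079954  0.12      ]
[ 0.61641636 -0.1224162   0.066     ]
```

>>> jog_arm(targets=[[95, 1, 0, 6, 0], [95, 1, 0, 12, 0], [95, 1, 0, 17, 0], [95, 1, 4, 21, -0.18], [95, 1, 5.6, 26.5, -0.36], [95, 1, 5.6, 26.5, -0.54], [95, 1, 5.6, 26.5, -0.72], [95, 1, 5.6, 26.5, -0.9]])

```text
clock: 20.78
tcp_pos: [0.6155, -0.1249, 0.1993]
orientation: [0.546, 1.505, -0.54]
force: [0.8, -0.1, 0.4]
opening: 0.0838
```

```bash
python3 g.py .6165,-.1235,.13,1.54
```

```text
tcp [ 0.6155 -0.1249  0.1993] heading 0.8774 tilt -1.0 F [ 0.83 -0.07  0.38] op 0.0838 t 20.775 q [-0.242  0.199  1.743  0.004  1.203 -1.121]
.6165,-.1235,.13,1.54 -> [6.93 0.15 0.02] turn -0.663
```

>>> jog_arm(targets=[[95, 0, 0.1, 0, -0.18], [95, 0, 0.1, 0, -0.36], [95, 0, 0.1, 0, -0.54], [95, 3, 0.1, 0, -0.66], [95, 7, 0.1, 0, -0.66], [95, 7, 0.1, 0, -0.66], [95, 7, 0.1, 0, -0.66]])

```text
clock: 21.65
tcp_pos: [0.6163, -0.1239, 0.13]
orientation: [0.03, 1.572, -0.023]
force: [0.5, -0.9, 0.8]
opening: 0.0837
```

```bash
python3 g.py .6165,-.1235,.043,1.54
```

```text
tcp [ 0.6163 -0.1239  0.13  ] heading 1.5374 tilt -1.0 F [ 0.47 -0.87  0.78] op 0.0837 t 21.65 q [-0.24   0.258  1.805  0.004  1.081 -1.78 ]
.6165,-.1235,.043,1.54 -> [8.7  0.   0.03] turn -0.003
```

>>> jog_arm(targets=[[95, 4, 0, 0, 0], [95, 7, 0, 0, 0], [95, 8.7, 0, 0, 0], [95, 8.7, 0, 0, 0], [0, 8.7, 0, 0, 0], [0, 8.7, 0, 0, 0], [0, 8.7, 0, 0, 0], [0, 8.7, 0, 0, 0]])

```text
clock: 22.65
tcp_pos: [0.6171, -0.1234, 0.0443]
orientation: [0.03, 1.57, -0.023]
force: [-1.1, 2.3, 5.5]
opening: 0.0568
```

```bash
python3 -c "
from h import *
crop('side',230,150,370,290,5,'d22.png')
"; python3 g.py
```

```text
tcp [ 0.6171 -0.1234  0.0443] heading 1.5372 tilt -1.0 F [-0.97  1.04  5.96] op 0.0565 t 22.7 q [-0.239  0.352  1.861  0.005  0.929 -1.78 ]
```

View pics/d22.png

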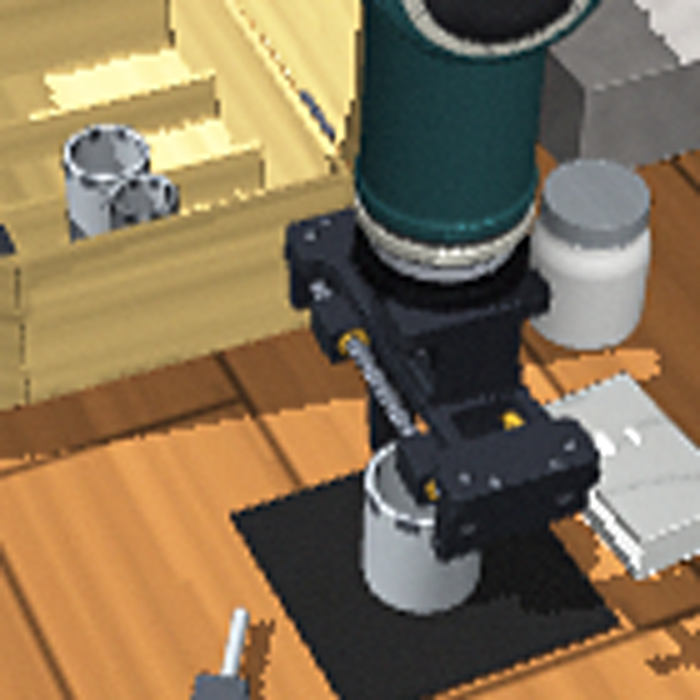

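>>> jog_arm(targets=[[0, 0, 0, 0, 0], [0, -1, 0, 0, 0], [0, -2, 0, 0, 0], [0, -4, 0, 0, 0], [0, -8, 0, 0, 0], [0, -13, 0, 0, 0], [0, -13, 0, 0, 0], [0, -13, 0, 0, 0]])

```text
clock: 23.7
tcp_pos: [0.6167, -0.1239, 0.1745]
orientation: [0.03, 1.57, -0.023]
force: [-0.4, -0.1, -2.6]
opening: 0.0569
```

```bash
python3 -c "
from h import *
cc=ch(.03,.0135,0);print(cc)
crop('side',230,130,370,290,4,'d23.png')
"; python3 g.py .606,.2065,.18,1.54
```

```text
[0.60689144 0.20609406 0.        ]
tcp [ 0.6159 -0.1237  0.173 ] heading 1.5372 tilt -1.0 F [-0.65  0.55 -2.8 ] op 0.0563 t 23.75 q [-0.24   0.22   1.768  0.005  1.157 -1.779]
.606,.2065,.18,1.54 -> [-0.54 32.97 -2.09] turn -0.003
```

View pics/d23.png

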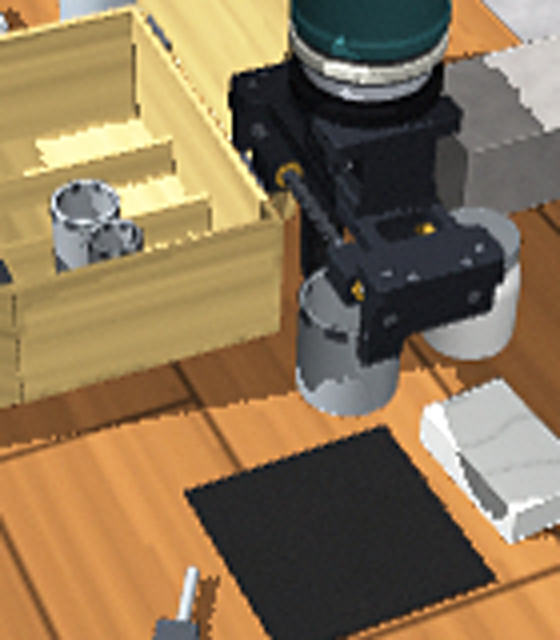

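>>> jog_arm(targets=[[0, -0.5, 3, -3, 0], [0, -0.5, 9, -4, 0], [0, -0.5, 15, -4, 0], [0, -0.5, 21, -4, 0], [0, -0.5, 27, -4, 0], [0, -0.5, 33, -3, 0], [0, -0.5, 33, -2.1, 0], [0, -0.5, 33, -2.1, 0]])

```text
clock: 24.75
tcp_pos: [0.605, 0.2064, 0.1772]
orientation: [0.028, 1.576, -0.023]
force: [0.2, -0.3, -1.8]
opening: 0.0567
```

```bash
python3 -c "
from h import *
cc=ch(.03,.0135,0);print(cc)
crop('side',180,80,340,220,5,'d24.png')
"; python3 g.py .606,.2065,.05,1.54
```

```text
[0.60689144 0.20609406 0.        ]
tcp [0.6049 0.2057 0.1776] heading 1.5368 tilt -1.0 F [ 0.22 -0.04 -2.29] op 0.0563 t 24.8 q [ 0.286  0.236  1.739  0.005  1.171 -1.253]
.606,.2065,.05,1.54 -> [12.76  0.05  0.18] turn -0.003
```

View pics/d24.png

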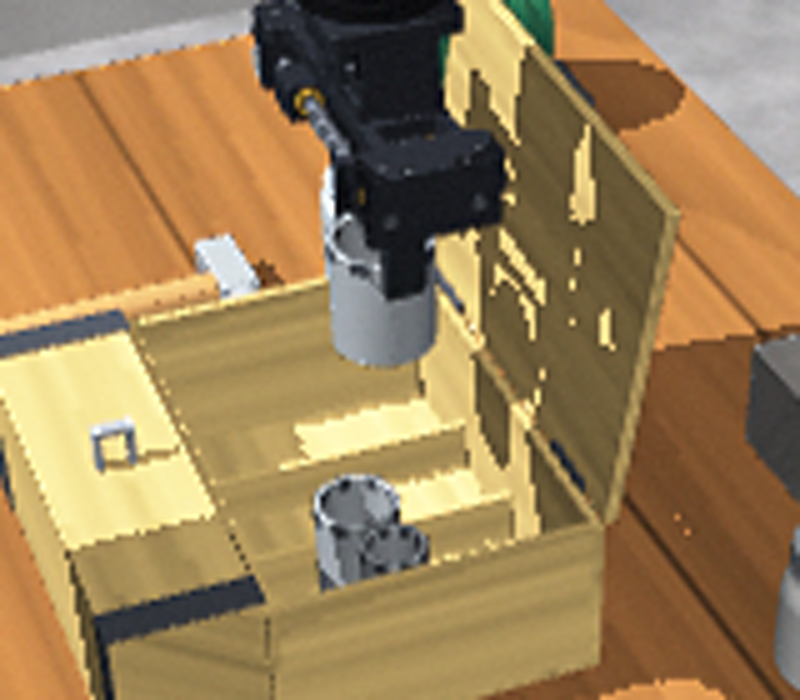

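```bash
python3 -c "
from h import *
print(cylc(180+385/5-.5,80+365/5-.5,.1363,.0285))"
```

```text
[0.60757458 0.20940917 0.1363    ]
```

>>> jog_arm(targets=[[0, 3, 0.1, 0.2, 0], [0, 6, 0.1, 0.2, 0], [0, 9, 0.1, 0.2, 0], [0, 11, 0.1, 0.2, 0], [0, 12, 0.1, 0.2, 0], [0, 12.6, 0.1, 0.2, 0], [0, 12.8, 0.1, 0.2, 0], [0, 12.8, 0.1, 0.2, 0]])

```text
clock: 25.8
tcp_pos: [0.6069, 0.2073, 0.0503]
orientation: [0.029, 1.575, -0.024]
force: [-0.4, -0.0, -2.4]
opening: 0.0569
```

>>> jog_arm(targets=[[0, 0.15, 0, 0, 0], [0, 0.3, 0, 0, 0], [0, 0.3, 0, 0, 0], [0, 0.3, 0, 0, 0]])

```text
clock: 26.3
tcp_pos: [0.6069, 0.2074, 0.0475]
orientation: [0.029, 1.575, -0.024]
force: [-0.3, 0.6, -2.2]
opening: 0.0566
```

>>> jog_arm(targets=[[0, 0.1, 0, 0, 0], [0, 0.2, 0, 0, 0], [0, 0.2, 0, 0, 0]])

```text
clock: 26.68
tcp_pos: [0.6072, 0.2075, 0.0474]
orientation: [0.029, 1.574, -0.024]
force: [-5.2, -1.1, 7.9]
opening: 0.0567
```

>>> jog_arm(targets=[[82, 0, 0, 0, 0], [82, 0, 0, 0, 0], [82, 0, 0, 0, 0], [82, -1, 0, 0, 0], [82, -4, 0, 0, 0], [82, -10, 0, 0, 0], [82, -16, 0, 0, 0], [82, -20, 0, 0, 0]])

```text
clock: 27.68
tcp_pos: [0.6091, 0.207, 0.252]
orientation: [0.031, 1.57, -0.022]
force: [0.2, -0.5, 0.2]
opening: 0.0725
```

```bash
python3 -c "
from h import *
im=camera('side')[:,:,::-1]; t=camera('top')[:,:,::-1]
cv2.imwrite('pics/side25.png',im); cv2.imwrite('pics/top25.png',t)
crop('side',180,80,340,220,5,'d25.png',im)
"; python3 g.py
```

```text
tcp [0.6114 0.2077 0.2554] heading 1.5371 tilt -0.9999 F [-0.28  1.23  0.85] op 0.0723 t 27.775 q [ 0.286  0.189  1.65   0.005  1.292 -1.252]
```

View pics/d25.png

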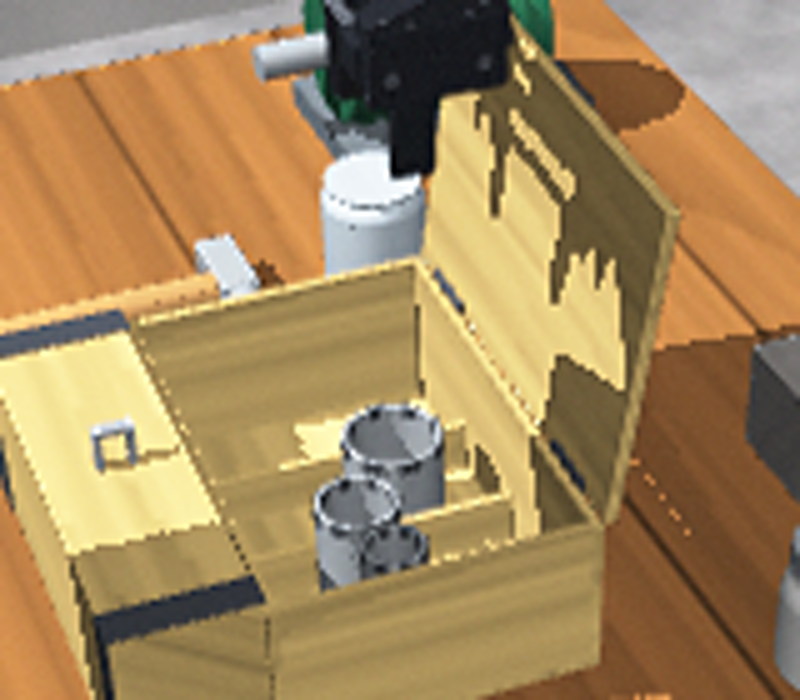

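View pics/top25.png

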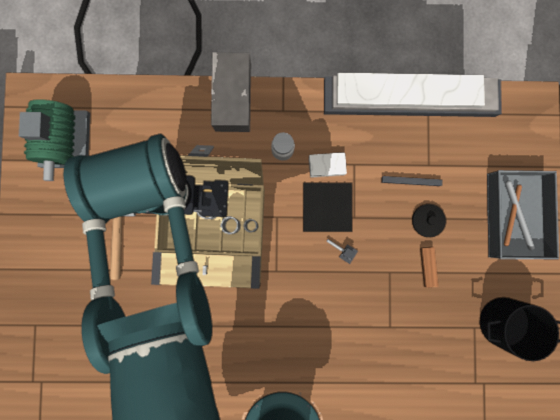

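```bash
python3 -c "
from h import *
print(onz('top',140+60-.5,145+50/4-.5,.284), ch(.123,0,.28))
print(onz('top',200,150,.22),ch(.123+.055,0,0))
a=ch(.165,-.085,0);b=ch(.0,-.085,0);print(a,b)"; python3 g.py .611,.2077,.315,1.54 .739,.104,.315,1.54 .739,.104,.242,1.54 .574,.109,.242
```

```text
[0.69982662 0.18401033 0.284     ] [0.69944465 0.18981055 0.28      ]
[0.72820456 0.196247   0.22      ] [0.75441991 0.1881608  0.        ]
[0.73887614 0.10358899 0.        ] [0.57395038 0.10853825 0.        ]
tcp [0.6114 0.2077 0.2554] heading 1.5371 tilt -0.9999 F [-0.28  1.23  0.85] op 0.0723 t 27.775 q [ 0.286  0.189  1.65   0.005  1.292 -1.252]
.611,.2077,.315,1.54 -> [-5.96  0.04  0.01] turn -0.003
.739,.104,.315,1.54 -> [-5.93 -9.89 13.15] turn -0.003
.739,.104,.242,1.54 -> [ 1.37 -9.95 13.09] turn -0.003
.574,.109,.242 -> [  1.23 -10.    -3.42] turn -0.003
```

>>> jog_arm(targets=[[0, -6, 0, 0, 0], [0, -6.5, 0, 0, 0], [0, -6.5, -5, 0, 0], [0, -6.5, -10, 4, 0], [0, -6.5, -10, 9, 0], [0, -6.5, -10, 13.2, 0], [0, -6.5, -10, 13.2, 0], [0, -6.5, -10, 13.2, 0]])

```text
clock: 28.78
tcp_pos: [0.7385, 0.1029, 0.3187]
orientation: [0.032, 1.566, -0.021]
force: [-0.4, -0.4, -0.1]
opening: 0.0006
```

```bash
python3 -c "
from h import *
cv2.imwrite('pics/side26.png',camera('side')[:,:,::-1])
"; python3 g.py .739,.104,.242,1.54
```

```text
tcp [0.7383 0.1031 0.3197] heading 1.5374 tilt -1.0 F [ 0.34 -0.07  1.23] op 0.0004 t 28.825 q [ 0.102  0.359  1.322  0.007  1.454 -1.436]
.739,.104,.242,1.54 -> [7.77 0.03 0.02] turn -0.003
```

View pics/side26.png

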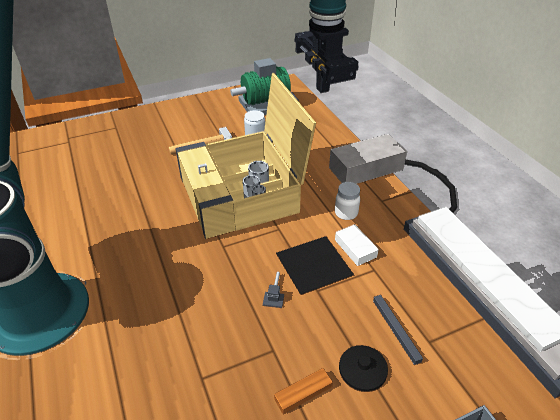

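>>> jog_arm(targets=[[0, 4, 0, 0, 0], [0, 7.5, 0, 0, 0], [0, 7.7, 0, 0, 0], [0, 7.7, 0, 0, 0]])

```text
clock: 29.32
tcp_pos: [0.7387, 0.1039, 0.2444]
orientation: [0.032, 1.563, -0.02]
force: [0.0, 1.1, -0.4]
opening: 0.0005
```

>>> jog_arm(targets=[[0, 0, 0, -2, 0], [0, 0, 0, -4, 0], [0, 0, 0, -5, 0], [0, 0, 0, -6, 0], [0, 0, 0, -7, 0], [0, 0, 0, -8, 0]])

```text
clock: 30.08
tcp_pos: [0.6583, 0.1066, 0.2438]
orientation: [0.032, 1.563, -0.02]
force: [1.4, -0.3, 1.4]
opening: 0.0004
```

```bash
python3 -c "
from h import *
cv2.imwrite('pics/side27.png',camera('side')[:,:,::-1])
"; python3 g.py .739,.104,.242,1.54
```

```text
tcp [0.6568 0.1067 0.2434] heading 1.538 tilt -1.0 F [-1.09 -0.25  0.39] op 0.0002 t 30.125 q [ 0.12   0.234  1.617  0.007  1.283 -1.42 ]
.739,.104,.242,1.54 -> [ 0.19 -0.    8.23] turn -0.002
```

View pics/side27.png

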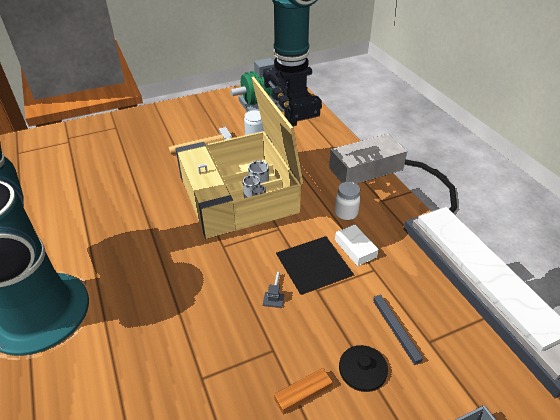

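Lid is moving forward; keep pushing.

>>> jog_arm(targets=[[0, 0, 0, -2, 0], [0, 0, 0, -4, 0], [0, 0, 0, -5.5, 0], [0, 0, 0, -7, 0], [0, 0, 0, -8, 0], [0, 0, 0, -9, 0], [0, 0, 0, -9, 0]])

```text
clock: 31.0
tcp_pos: [0.5662, 0.1097, 0.243]
orientation: [0.032, 1.565, -0.02]
force: [0.1, -0.0, -0.1]
opening: 0.0003
```

```bash
python3 -c "
from h import *
cv2.imwrite('pics/side28.png',camera('side')[:,:,::-1])
"; python3 g.py .739,.104,.242,1.54
```

```text
tcp [0.5667 0.1097 0.243 ] heading 1.5381 tilt -1.0 F [ 0.31  0.03 -0.4 ] op 0.0004 t 31.05 q [ 0.144  0.068  1.809  0.007  1.258 -1.396]
.739,.104,.242,1.54 -> [ 0.2  -0.01 17.24] turn -0.002
```

View pics/side28.png

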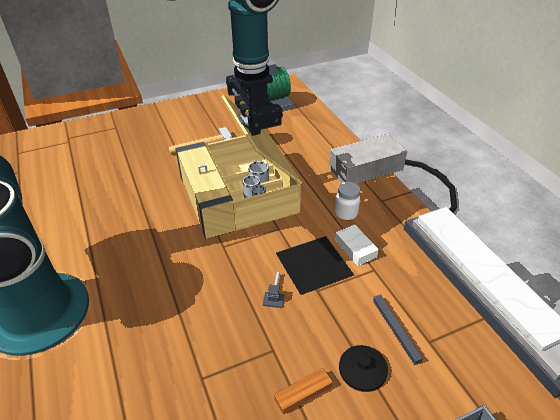

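>>> jog_arm(targets=[[0, -2, 0, 0, 0], [0, -4, 0, 0, 0], [0, -4, 0, 0, 0], [0, -4, 0, 0, 0], [0, -4, 0, 0, 0], [0, -4, 0, 0, 0], [0, -4, 0, 0, 0], [0, -4, 0, 0, 0]])

```text
clock: 32.05
tcp_pos: [0.5664, 0.1094, 0.2828]
orientation: [0.032, 1.565, -0.02]
force: [0.1, -0.2, -0.1]
opening: 0.0004
```

>>> jog_arm(targets=[[0, 0, 0, 0, 0], [0, 0, 0, 0, 0], [0, 0, 0, 0, 0], [0, 0, 0, 0, 0], [0, 0, 0, 0, 0], [0, 0, 0, 0, 0], [0, 0, 0, 0, 0], [0, 0, 0, 0, 0]])

```text
clock: 33.05
tcp_pos: [0.5664, 0.1094, 0.2829]
orientation: [0.032, 1.565, -0.02]
force: [0.6, -0.2, -0.6]
opening: 0.0002
```

>>> jog_arm(targets=[[0, 0, -10, 0, 0], [0, 0, -10, 0, 0], [0, 0, -10, 0, 0], [0, 0, -10, 0, 0], [0, 0, -10, 0, 0], [0, 0, -10, 0, 0], [0, 0, -10, 0, 0], [0, 0, -10, 0, 0]])

```text
clock: 34.05
tcp_pos: [0.5631, 0.0098, 0.2821]
orientation: [0.031, 1.565, -0.019]
force: [0.6, 0.3, 0.2]
opening: 0.0005
```

```bash
python3 -c "
from h import *
im=camera('side')[:,:,::-1];t=camera('top')[:,:,::-1]
crop('side',160,90,340,240,4,'s29.png',im)
crop('top',140,140,300,295,4,'t29.png',t)
"; python3 g.py
```

```text
tcp [0.5631 0.0096 0.2821] heading 1.5383 tilt -1.0 F [ 0.65 -0.12 -0.06] op 0.0 t 34.15 q [-0.032  0.02   1.786  0.008  1.33  -1.572]
```

View pics/s29.png

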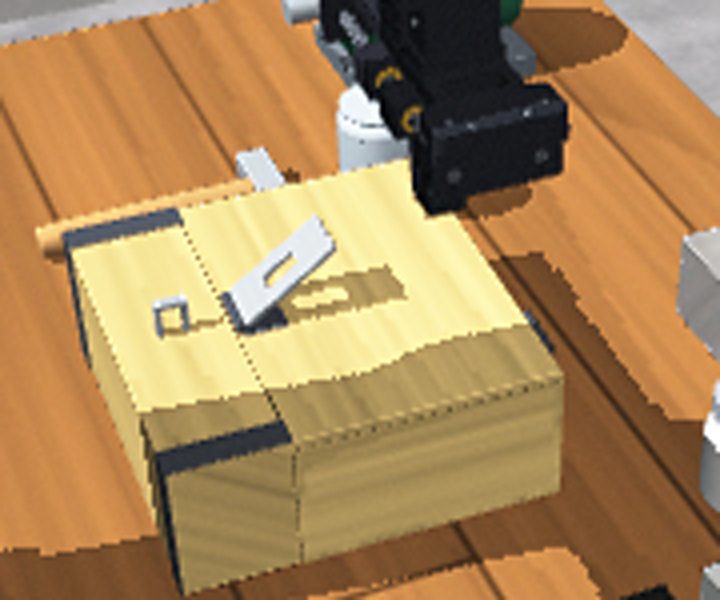

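View pics/t29.png

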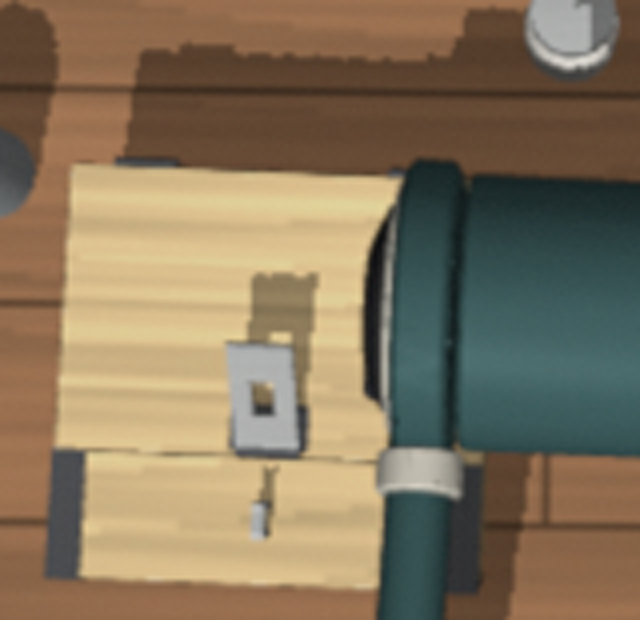

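```bash
python3 -c "
from h import *
print('hinge',onz('top',140+268/4-.5,140+450/4-.5,.109),ch(-.087,0,0)); print('staple',onz('top',140+260/4-.5,140+505/4-.5,.129),ch(-.129,0,0))
print('tip',onz('top',140+262/4-.5,140+343/4-.5,.162),ch(-.027,0,0))
print(ch(.015,0,0),ch(-.108,0,0))"; python3 g.py .5915,.193,.25,1.54 .5915,.193,.144,1.54 .4686,.1967,.144,1.54
```

```text
hinge [0.49210322 0.19694432 0.109     ] [0.48953915 0.19610961 0.        ]
staple [0.45943496 0.19757966 0.129     ] [0.44755805 0.19736942 0.        ]
tip [0.55879563 0.1922577  0.162     ] [0.54951215 0.19430988 0.        ]
[0.59149325 0.19305007 0.        ] [0.4685486  0.19673951 0.        ]
tcp [0.5631 0.0096 0.2821] heading 1.5383 tilt -1.0 F [ 0.65 -0.12 -0.06] op 0.0 t 34.15 q [-0.032  0.02   1.786  0.008  1.33  -1.572]
.5915,.193,.25,1.54 -> [ 3.36 18.4   2.22] turn -0.002
.5915,.193,.144,1.54 -> [13.96 18.32  2.16] turn -0.002
.4686,.1967,.144,1.54 -> [ 13.89  18.29 -10.13] turn -0.002
```

>>> jog_arm(targets=[[0, 2, 6, 2, 0], [0, 3, 12, 2.8, 0], [0, 3, 18.4, 2.8, 0], [0, 3, 18.4, 2.8, 0], [0, 8, 18.4, 2.8, 0], [0, 13, 18.4, 2.8, 0], [0, 15, 18.4, 2.8, 0], [0, 15, 18.4, 2.8, 0]])

```text
clock: 35.15
tcp_pos: [0.597, 0.1927, 0.1323]
orientation: [0.031, 1.568, -0.021]
force: [0.5, 0.3, 0.8]
opening: 0.0007
```

```bash
python3 -c "
from h import *
crop('side',160,90,340,240,4,'s30.png')
"; python3 g.py .4686,.1967,.132,1.54
```

```text
tcp [0.5984 0.1932 0.1343] heading 1.5377 tilt -1.0 F [ 0.17 -0.44  1.34] op 0.0006 t 35.2 q [ 0.27   0.248  1.809  0.006  1.077 -1.271]
.4686,.1967,.132,1.54 -> [  0.16  -0.09 -12.99] turn -0.002
```

View pics/s30.png

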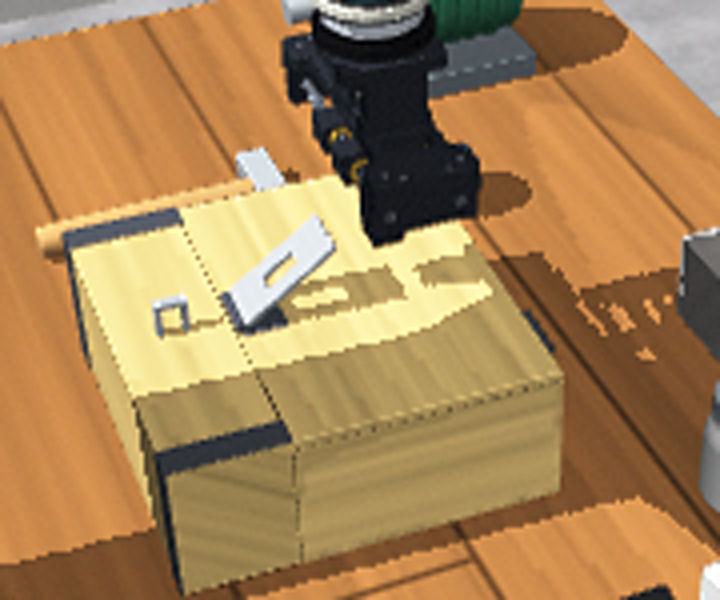

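>>> jog_arm(targets=[[0, 0.1, 0, -2, 0], [0, 0.1, 0, -4, 0], [0, 0.1, 0, -6, 0], [0, 0.1, 0, -8, 0], [0, 0.1, 0, -9.5, 0], [0, 0.1, 0, -11, 0], [0, 0.1, 0, -12.5, 0], [0, 0.1, 0, -13, 0]])

```text
clock: 36.2
tcp_pos: [0.4669, 0.1974, 0.132]
orientation: [0.031, 1.566, -0.02]
force: [0.7, 0.3, -0.4]
opening: 0.0007
```

```bash
python3 -c "
from h import *
crop('side',160,90,340,240,4,'s31.png')
"; python3 g.py .4686,.1967,.132,1.54
```

```text
tcp [0.4668 0.1974 0.132 ] heading 1.5381 tilt -1.0 F [ 0.29  0.3  -0.51] op 0.0004 t 36.25 q [ 0.348  0.027  2.066  0.006  1.042 -1.193]
.4686,.1967,.132,1.54 -> [ 0.   -0.07  0.19] turn -0.002
```

View pics/s31.png

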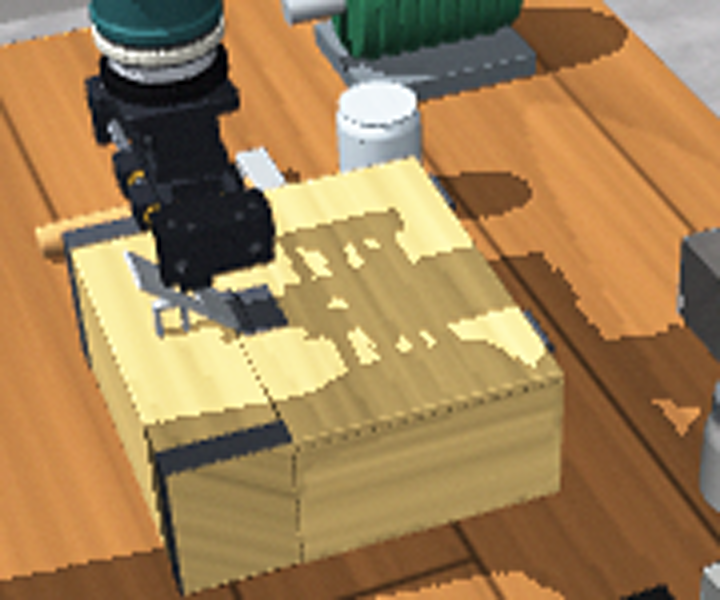

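>>> jog_arm(targets=[[0, -3, 0, 1.5, 0], [0, -5.5, 0, 1, 0], [0, -5.5, 0, -3, 0], [0, -5.5, 0, -4.6, 0], [0, -5.5, 0, -4.6, 0], [0, -5.5, 0, -4.6, 0]])

```text
clock: 37.0
tcp_pos: [0.4211, 0.1986, 0.1866]
orientation: [0.031, 1.566, -0.02]
force: [0.3, -0.1, 0.6]
opening: 0.0005
```

```bash
python3 -c "
from h import *
print(ch(-.156,0,0))
crop('side',160,90,340,240,4,'s32.png')
"; python3 g.py .4206,.198,.101,1.54
```

```text
[0.42057019 0.1981793  0.        ]
tcp [0.4213 0.1986 0.1866] heading 1.5381 tilt -1.0 F [-0.19 -0.23 -0.01] op 0.0003 t 37.05 q [ 0.384 -0.11   2.089  0.005  1.156 -1.156]
.4206,.198,.101,1.54 -> [ 8.56 -0.12 -0.1 ] turn -0.002
```

View pics/s32.png

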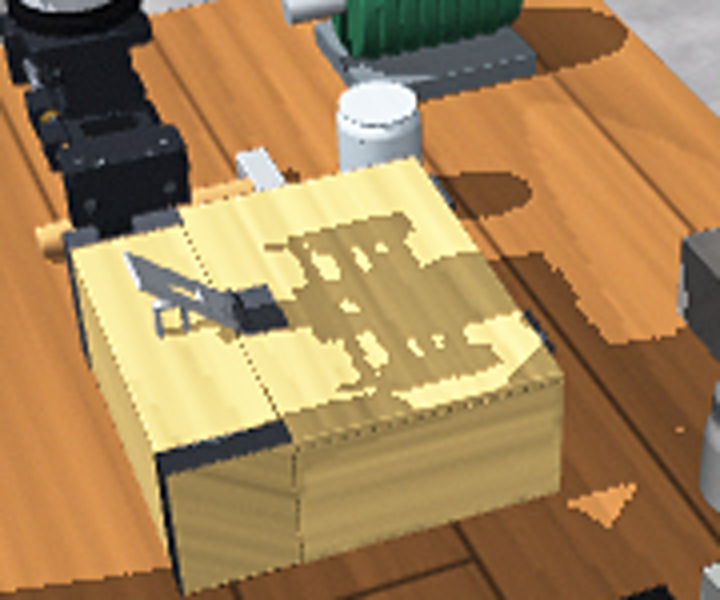

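>>> jog_arm(targets=[[0, 0, 0, 1.6, 0], [0, 1, 0, 1.6, 0], [0, 2.5, 0, 1.6, 0], [0, 4, 0, 1.6, 0], [0, 5.2, 0, 1.5, 0], [0, 5.2, 0, 1.0, 0], [0, 5.8, 0, 0.3, 0], [0, 6.6, 0, 0.1, 0]])

```text
clock: 38.05
tcp_pos: [0.4223, 0.1992, 0.1209]
orientation: [0.031, 1.565, -0.02]
force: [0.4, 0.1, 0.7]
opening: 0.0006
```

```bash
python3 -c "
from h import *
crop('side',160,90,340,240,4,'s33.png')
"; python3 g.py .4216,.198,.101,1.54
```

```text
tcp [0.4214 0.1989 0.1196] heading 1.5384 tilt -1.0 F [-0.74 -1.18  0.63] op -0.0 t 38.1 q [ 0.384 -0.038  2.156  0.006  1.018 -1.157]
.4216,.198,.101,1.54 -> [ 1.86 -0.1   0.02] turn -0.002
```

View pics/s33.png

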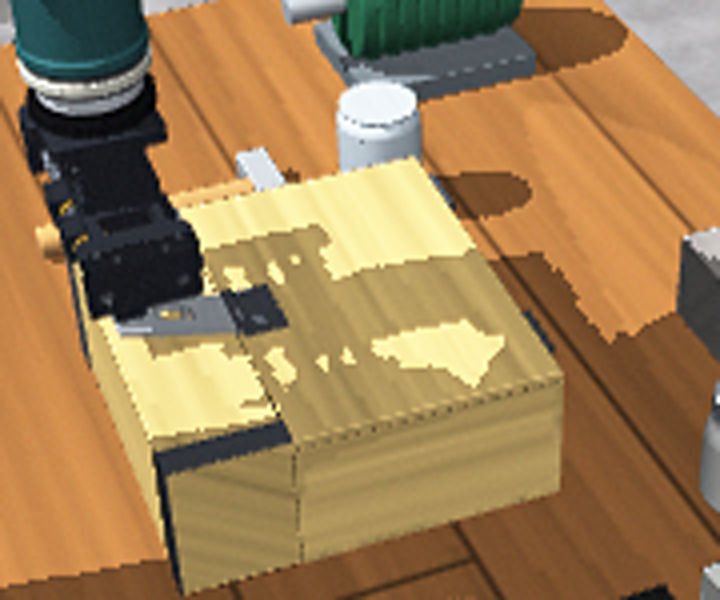

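Going well; press down with small steps.

>>> jog_arm(targets=[[0, 0.6, -0.1, 0.1, 0], [0, 1.2, -0.1, 0.1, 0], [0, 1.7, -0.1, 0.1, 0], [0, 1.7, -0.1, 0.1, 0]])

```text
clock: 38.6
tcp_pos: [0.4224, 0.1979, 0.1022]
orientation: [0.03, 1.568, -0.021]
force: [-0.8, -0.3, 0.4]
opening: 0.0006
```

>>> jog_arm(targets=[[0, 0.2, 0, 0, 0], [0, 0.3, 0, 0, 0], [0, 0.3, 0, 0, 0]])

```text
clock: 38.98
tcp_pos: [0.4227, 0.198, 0.1012]
orientation: [0.03, 1.568, -0.021]
force: [-5.3, -2.7, 14.0]
opening: 0.0005
```

>>> jog_arm(targets=[[0, -2, 0, 0, 0], [0, -6, 0, 0, 0], [0, -10, 0, 0, 0], [60, -12, 0, 0, 0], [60, -12, 0, 0, 0], [60, -12, 0, 0, 0]])

```text
clock: 39.72
tcp_pos: [0.4218, 0.197, 0.2201]
orientation: [0.03, 1.569, -0.021]
force: [0.4, -0.3, -0.9]
opening: 0.0286
```

```bash
python3 -c "
from h import *
im=camera('side')[:,:,::-1];t=camera('top')[:,:,::-1]
crop('side',160,90,340,240,4,'s34.png',im)
crop('side',250,255,310,315,9,'s35.png',im)
crop('top',310,220,370,280,9,'t35.png',t)
cv2.imwrite('pics/t36.png',t)
"; python3 g.py
```

```text
tcp [0.4214 0.1969 0.2195] heading 1.5383 tilt -1.0 F [-0.52  0.48  0.57] op 0.0362 t 39.825 q [ 0.38  -0.135  2.049  0.005  1.226 -1.16 ]
```

View pics/s34.png

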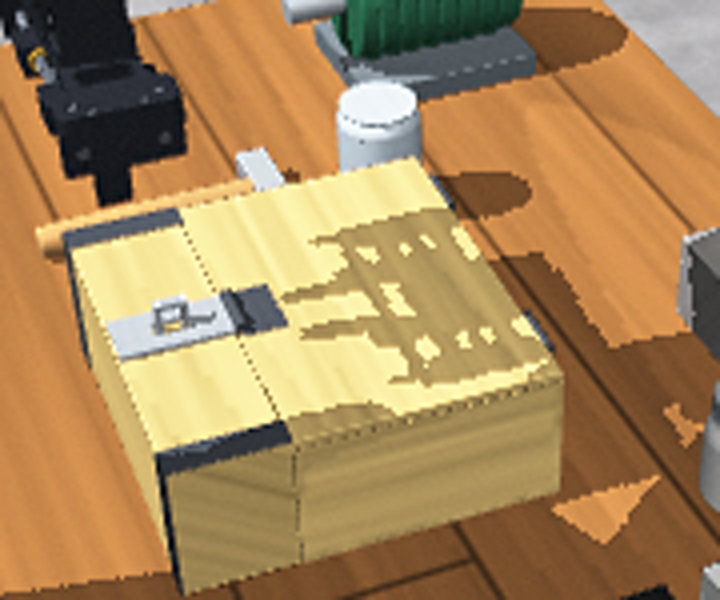

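View pics/s35.png

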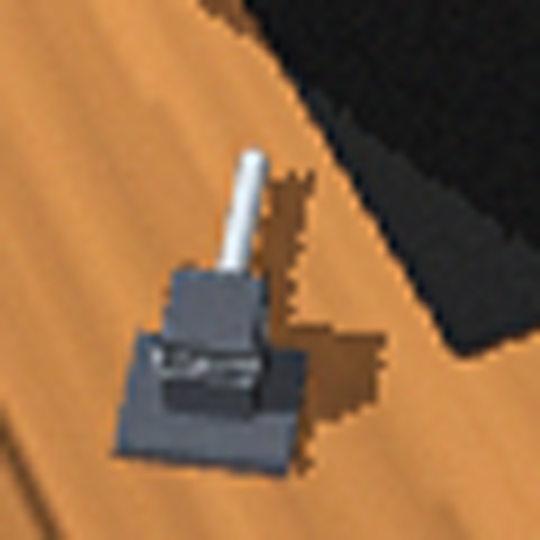

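View pics/t35.png

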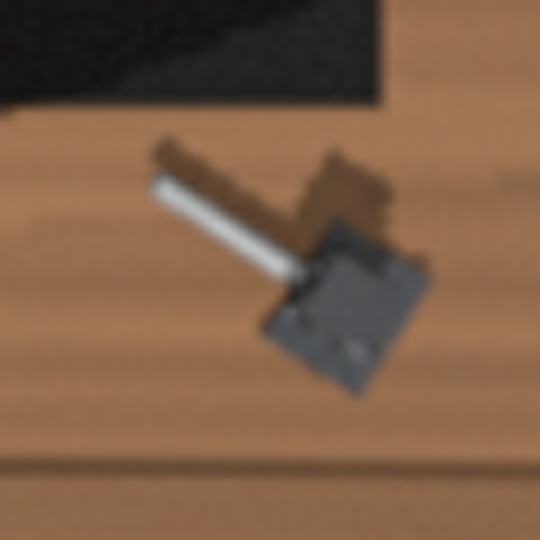

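```bash
python3 -c "
from h import *
np.set_printoptions(precision=4,suppress=True)
T=lambda x,y,z:onz('top',310+x/9-.5,220+y/9-.5,z)
S=lambda x,y,z:onz('side',250+x/9-.5,255+y/9-.5,z)
a=T(158,186,.011);b=T(297,277,.011)
d=(a-b);L=np.linalg.norm(d);d/=L
print('tip',a,'root',b,'len',L,'dir',np.arctan2(d[1],d[0]), 'head from tip',a-d*.067,'from root',b-d*.012)
c=[T(*q,.005) for q in [(340,215),(432,270),(360,395),(262,325)]]
for i in range(4): print(c[i],np.linalg.norm(c[i]-c[i-1]))
f=(c[0]+c[3])/2; bk=(c[1]+c[2])/2; e=f-bk; print('platedir',np.arctan2(e[1],e[0]),'w',np.arctan2(*(c[0]-c[3])[[1,0]])+np.pi/2,'center',sum(c)/4,'head',f-e/np.linalg.norm(e)*.012)
print('side: shaft tip',S(252,155,.013),'blk top center',S(217,310,.034),S(225,265,.013))
print('triang tip',tri(310+158/9-.5,220+186/9-.5,250+252/9-.5,255+157/9-.5))
"
```

```text
tip [ 0.5224 -0.1209  0.011 ] root [ 0.4947 -0.1643  0.011 ] len 0.05149987491097383 dir 1.000748298754293 head from tip [ 0.4863 -0.1773  0.011 ] from root [ 0.4882 -0.1744  0.011 ]
[ 0.5138 -0.1788  0.005 ] 0.04220831415321035
[ 0.4969 -0.2077  0.005 ] 0.033426154872321
[ 0.4579 -0.1851  0.005 ] 0.045085872754420074
[ 0.4793 -0.1544  0.005 ] 0.03744379622864834
platedir 0.9985595102810332 w 0.9544839942799513 center [ 0.487  -0.1815  0.005 ] head [ 0.4901 -0.1767  0.005 ]
side: shaft tip [ 0.5253 -0.1198  0.013 ] blk top center [ 0.4907 -0.178   0.034 ] [ 0.5045 -0.1503  0.013 ]
triang tip (array([ 0.5236, -0.1209,  0.0142]), np.float64(0.0023014952406844396))
```

```bash
python3 g.py .488,-.1765,.12,-.576
```

```text
tcp [0.4214 0.1969 0.2195] heading 1.5383 tilt -1.0 F [-0.52  0.48  0.57] op 0.0362 t 39.825 q [ 0.38  -0.135  2.049  0.005  1.226 -1.16 ]
.488,-.1765,.12,-.576 -> [  9.76 -37.15   7.87] turn 2.114
```

>>> jog_arm(targets=[[57, 0, -5, 1, 0.18], [57, 0, -10, 2, 0.36], [57, 0, -16, 3, 0.54], [57, 0, -22, 5, 0.72], [57, 0, -28, 6, 0.9], [57, 0, -34, 7, 1.08], [57, 0, -37.1, 7.9, 1.26], [57, 0, -37.1, 7.9, 1.44]])

```text
clock: 40.83
tcp_pos: [0.4878, -0.1788, 0.2159]
orientation: [1.147, 1.256, -1.142]
force: [1.0, 1.3, 0.4]
opening: 0.0504
```

```bash
python3 g.py .488,-.1765,.12,-.576
```

```text
tcp [ 0.4878 -0.1788  0.2159] heading 0.0887 tilt -1.0 F [0.97 1.25 0.38] op 0.0504 t 40.825 q [-0.402 -0.018  1.947  0.005  1.217 -0.493]
.488,-.1765,.12,-.576 -> [ 9.59  0.06 -0.17] turn 0.665
```

>>> jog_arm(targets=[[57, 2, 0, 0, 0.18], [57, 4, 0, 0, 0.36], [57, 8, 0, 0, 0.54], [57, 11, 0, 0, 0.665], [57, 13, 0, 0, 0.665], [57, 13, 0, 0, 0.665], [57, 13, 0, 0, 0.665]])

```text
clock: 41.7
tcp_pos: [0.4876, -0.1781, 0.0859]
orientation: [1.622, 0.886, -1.621]
force: [0.0, -0.6, -0.2]
opening: 0.0502
```

```bash
python3 -c "
from h import *
crop('side',220,205,320,315,5.4,'s37.png')
"; python3 g.py .488,-.1765,.0005,-.576
```

```text
tcp [ 0.4881 -0.1783  0.0865] heading -0.5762 tilt -1.0 F [ 0.84  0.5  -0.45] op 0.0503 t 41.75 q [-0.401  0.112  2.07   0.005  0.963  0.172]
.488,-.1765,.0005,-.576 -> [ 8.6  -0.07 -0.11] turn -0.0
```

View pics/s37.png

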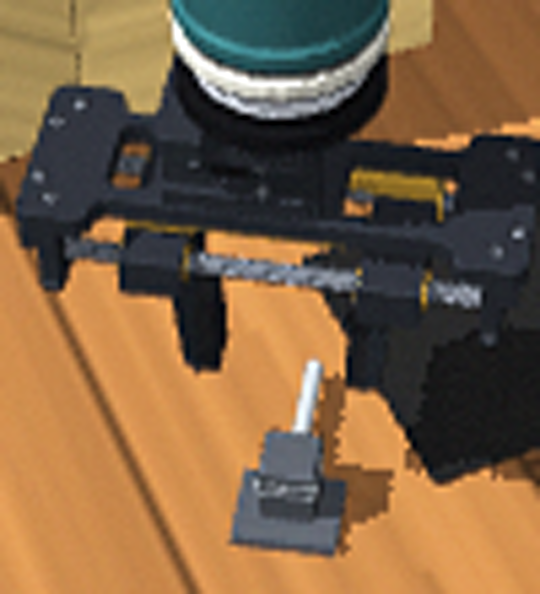

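>>> jog_arm(targets=[[57, 4, -0.1, -0.1, 0], [57, 7, -0.1, -0.1, 0], [57, 8.3, -0.1, -0.1, 0], [57, 8.3, -0.1, -0.1, 0], [57, 8.3, -0.1, -0.1, 0]])

```text
clock: 42.38
tcp_pos: [0.4891, -0.177, 0.005]
orientation: [1.623, 0.883, -1.618]
force: [0.3, 0.0, -0.1]
opening: 0.0504
```

```bash
python3 -c "
from h import *
crop('side',220,205,320,315,5.4,'s38.png')
"; python3 g.py .488,-.1765,.0005,-.576
```

```text
tcp [ 0.4891 -0.1771  0.0051] heading -0.5762 tilt -1.0 F [ 0.04 -0.84 -0.2 ] op 0.0502 t 42.425 q [-0.398  0.229  2.117  0.006  0.796  0.174]
.488,-.1765,.0005,-.576 -> [ 0.46 -0.12  0.02] turn -0.0
```

View pics/s38.png

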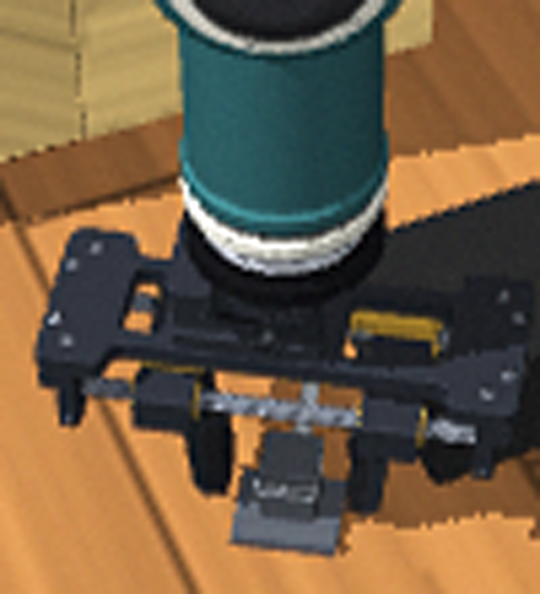

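>>> jog_arm(targets=[[57, 0.3, -0.1, 0, 0], [57, 0.3, -0.1, 0, 0], [0, 0.3, -0.1, 0, 0], [0, 0.3, -0.1, 0, 0], [0, 0.3, -0.1, 0, 0], [0, 0.3, -0.1, 0, 0], [0, 0.3, -0.1, 0, 0]], grip_force=30)

```text
clock: 43.3
tcp_pos: [0.4883, -0.1765, 0.0021]
orientation: [1.623, 0.882, -1.617]
force: [-0.2, -1.5, -0.2]
opening: 0.024
```

```bash
python3 g.py .488,-.1765,.0005,-.576
```

```text
tcp [ 0.4883 -0.1765  0.0021] heading -0.5762 tilt -1.0 F [-0.16 -1.5  -0.17] op 0.024 t 43.3 q [-0.398  0.232  2.12   0.006  0.789  0.174]
.488,-.1765,.0005,-.576 -> [ 0.16 -0.03  0.02] turn -0.0
```

>>> jog_arm(targets=[[0, -1, 0, 0, 0], [0, -3, 0, 0, 0], [0, -7, 0, 0, 0], [0, -12, 0, 0, 0], [0, -16, 0, 0, 0], [0, -16, 0, 0, -0.18], [0, -16, 0, 0, -0.36], [0, -16, 0, 0, -0.54]])

```text
clock: 44.3
tcp_pos: [0.4879, -0.1771, 0.1627]
orientation: [1.235, 1.197, -1.228]
force: [0.4, -0.3, -1.5]
opening: 0.0239
```

```bash
python3 -c "
from h import *
im=camera('side')[:,:,::-1];t=camera('top')[:,:,::-1]
crop('side',180,140,250,200,9,'s40.png',im)
crop('top',185,240,235,295,10,'t40.png',t)
crop('side',220,150,340,300,4,'s41.png',im)
for z in (.129,.109):
  print((proj('top',ch(-.129,0,z))-[185,240]+.5)*10,(proj('side',ch(-.129,0,z))-[180,140]+.5)*9)
"; python3 g.py
```

```text
[199.8708861  311.00678689] [189.44188346 235.59572986]
[214.73806766 302.75488226] [197.34978015 290.54972257]
tcp [ 0.4878 -0.1771  0.1624] heading -0.0358 tilt -1.0 F [ 0.43  0.12 -1.52] op 0.0239 t 44.4 q [-0.399  0.023  2.009  0.005  1.11  -0.366]
```

View pics/s40.png

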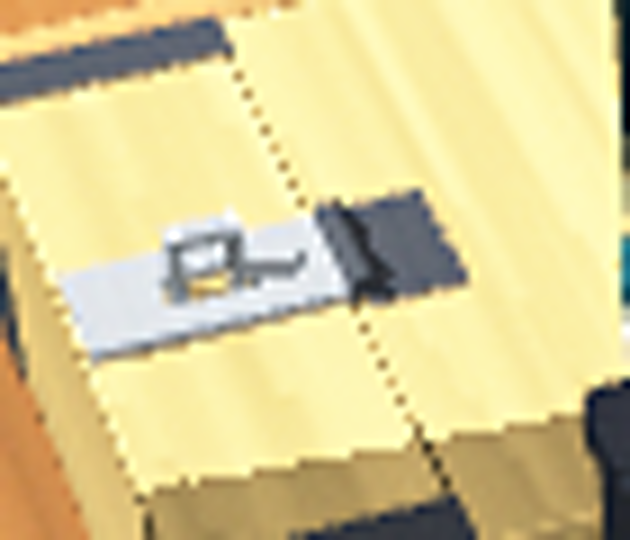

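View pics/t40.png

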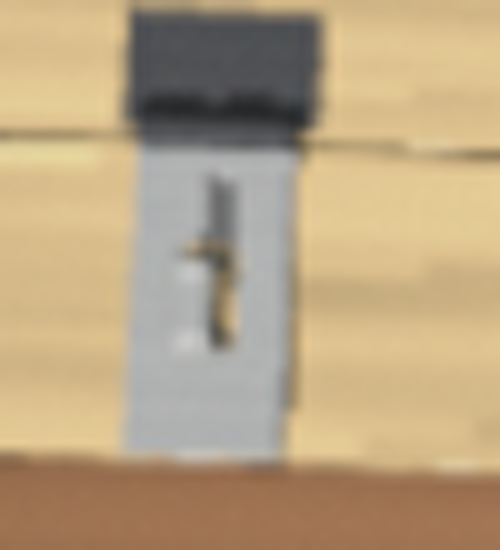

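View pics/s41.png

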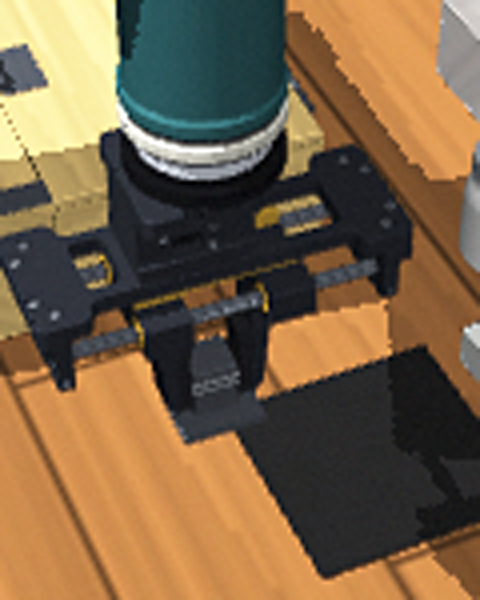

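```bash
python3 -c "
from h import *
for q in [(-.169,0,.109),(-.087,0,.111),(-.118,0,.129),(-.140,0,.129)]: print(q,(proj('top',ch(*q))-[185,240]+.5)*10)
print(ch(-.1285,-.095,0),ch(-.1285,-.034,0))
"; python3 g.py .4452,.1024,.16,-.03 .4452,.1024,.1085,-.03
```

```text
(-0.169, 0, 0.109) [206.72404802 463.03061755]
(-0.087, 0, 0.111) [221.67631034 135.69603731]
(-0.118, 0, 0.129) [202.12455913 266.11663608]
(-0.14, 0, 0.129) [197.61437176 355.95353261]
[0.44520825 0.10239717 0.        ] [0.44703797 0.16336972 0.        ]
tcp [ 0.4878 -0.1771  0.1624] heading -0.0358 tilt -1.0 F [ 0.43  0.12 -1.52] op 0.0239 t 44.4 q [-0.399  0.023  2.009  0.005  1.11  -0.366]
.4452,.1024,.16,-.03 -> [  0.35  -5.26 -27.78] turn -0.006
.4452,.1024,.1085,-.03 -> [  5.5   -5.27 -27.76] turn -0.006
```

>>> jog_arm(targets=[[0, 0, -1, -5, -0.006], [0, 0, -2, -10, -0.006], [0, 0, -3, -15, -0.006], [0, 0, -4.5, -20, -0.006], [0, 0, -5.2, -25, -0.006], [0, 0, -5.2, -27.8, -0.006], [0, 0, -5.2, -27.8, -0.006], [0, 0, -5.2, -27.8, -0.006]])

```text
clock: 45.4
tcp_pos: [0.4456, 0.1021, 0.1635]
orientation: [1.235, 1.196, -1.229]
force: [0.4, 0.2, -1.9]
opening: 0.0236
```

```bash
python3 g.py .4458,.1024,.1085,-.03
```

```text
tcp [0.4456 0.1021 0.1635] heading -0.0309 tilt -1.0 F [ 0.43  0.21 -1.86] op 0.0236 t 45.4 q [ 0.168 -0.103  2.127  0.004  1.115  0.197]
.4458,.1024,.1085,-.03 -> [ 5.5   0.01 -0.01] turn -0.001
```

>>> jog_arm(targets=[[0, 2, 0, 0, 0], [0, 4, 0, 0, 0], [0, 5, 0, 0, 0], [0, 5.3, 0, 0, 0], [0, 5.3, 0, 0, 0], [0, 5.3, 0, 0, 0]])

```text
clock: 46.15
tcp_pos: [0.4464, 0.1023, 0.1113]
orientation: [1.236, 1.195, -1.229]
force: [-0.6, -0.3, -1.6]
opening: 0.024
```

```bash
python3 -c "
from h import *
im=camera('side')[:,:,::-1]
crop('side',170,120,250,200,8,'s42.png',im)
crop('top',180,220,260,300,8,'t42.png')
for d in (.067,.012): 
  p=ch(-.128,-.0945+d,.1065+.011+.0015); print(d,(proj('side',p)-[170,120]+.5)*8)
"; python3 g.py .4458,.1024,.1085,-.03
```

```text
0.067 [277.57975134 441.88151286]
0.012 [325.052241   543.73794171]
tcp [0.4462 0.1024 0.1112] heading -0.031 tilt -1.0 F [ 0.29 -0.11 -1.62] op 0.0238 t 46.25 q [ 0.169 -0.042  2.177  0.004  1.003  0.197]
.4458,.1024,.1085,-.03 -> [ 0.27 -0.04 -0.  ] turn -0.001
```

View pics/s42.png

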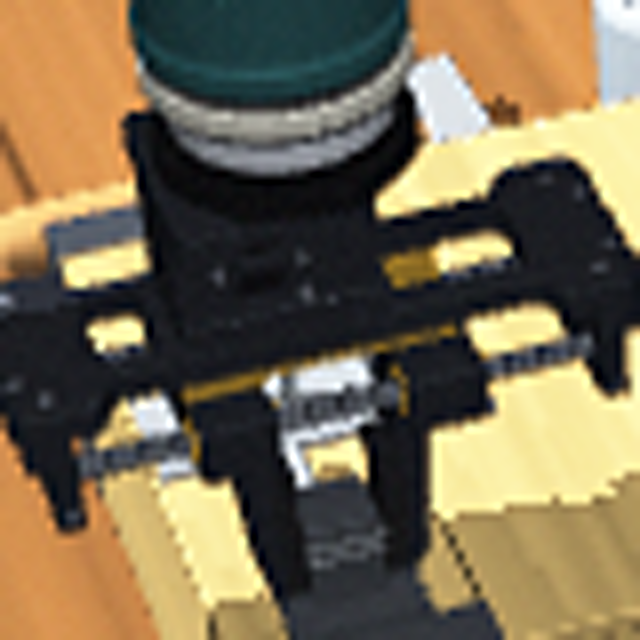

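View pics/t42.png

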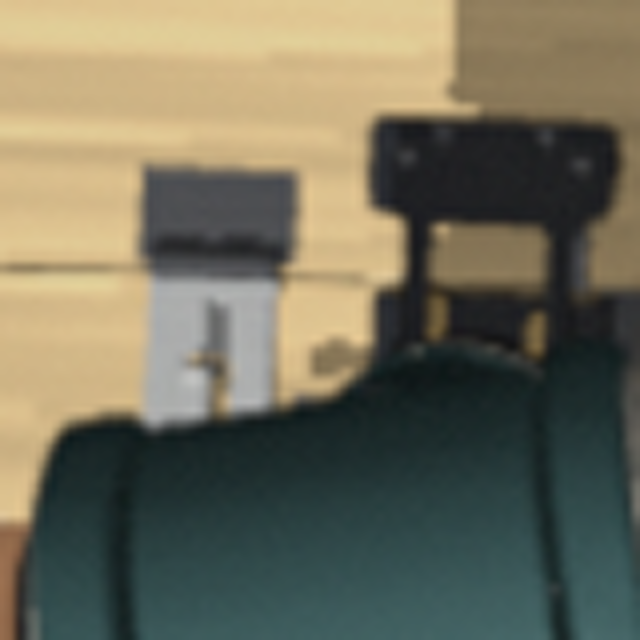

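>>> jog_arm(targets=[[0, 0.2, 0, 0, 0], [0, 0.2, 0, -1, 0], [0, 0.2, 0, -2, 0], [0, 0.2, 0, -2.8, 0], [0, 0.2, 0, -2.8, 0]])

```text
clock: 46.88
tcp_pos: [0.4471, 0.1312, 0.1094]
orientation: [1.235, 1.196, -1.227]
force: [-0.1, 0.5, -1.7]
opening: 0.024
```

```bash
python3 g.py .447,.1634,.109,-.03
```

```text
tcp [0.4471 0.1312 0.1094] heading -0.0296 tilt -1.0 F [-0.06  0.47 -1.66] op 0.024 t 46.875 q [ 0.23  -0.024  2.164  0.004  0.998  0.257]
.447,.1634,.109,-.03 -> [ 0.05 -0.11 -3.22] turn 0.0
```

>>> jog_arm(targets=[[0, 0, 0, -0.6, 0], [0, 0, 0, -1.2, 0], [0, 0, 0, -1.2, 0]])

```text
clock: 47.25
tcp_pos: [0.4475, 0.1435, 0.1094]
orientation: [1.235, 1.196, -1.227]
force: [-0.1, -0.0, -1.8]
opening: 0.0238
```

>>> jog_arm(targets=[[0, 0, 0, -0.6, 0], [0, 0, 0, -1.2, 0], [0, 0, 0, -1.8, 0], [0, 0, 0, -1.8, 0]])

```text
clock: 47.75
tcp_pos: [0.4481, 0.162, 0.1095]
orientation: [1.234, 1.197, -1.226]
force: [0.8, -0.3, -1.5]
opening: 0.0234
```

```bash
python3 -c "
from h import *
im=camera('side')[:,:,::-1]
crop('side',170,110,250,190,8,'s43.png',im)
crop('top',180,220,260,300,8,'t43.png')
"; python3 g.py .447,.1634,.109,-.03
```

```text
tcp [0.448  0.1616 0.1095] heading -0.0286 tilt -1.0 F [-0.18  0.12 -1.16] op 0.0238 t 47.85 q [ 0.292 -0.003  2.143  0.003  0.998  0.319]
.447,.1634,.109,-.03 -> [ 0.05 -0.11 -0.17] turn 0.001
```

View pics/s43.png

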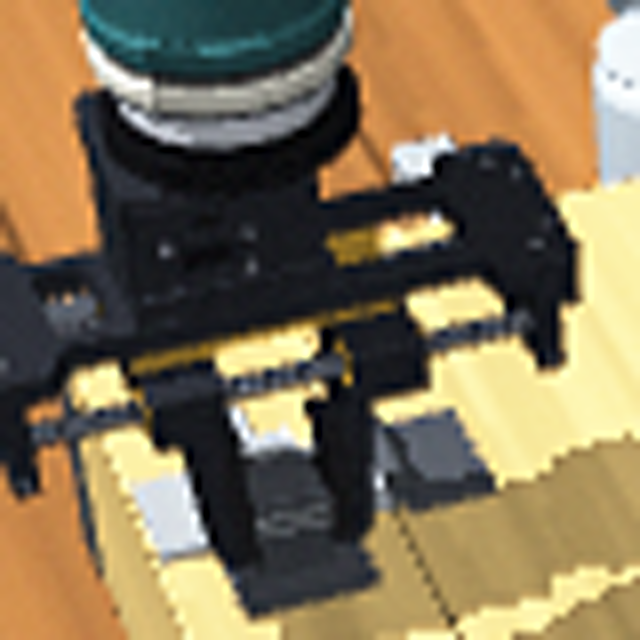

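View pics/t43.png

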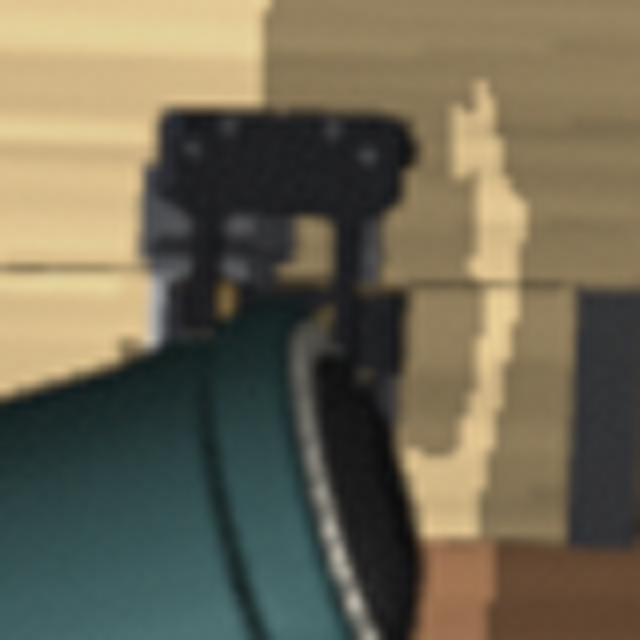

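>>> jog_arm(targets=[[0, 0.1, 0, 0, 0], [0, 0.2, 0, -0.1, 0], [0, 0.2, 0, -0.1, 0], [0, 0.2, 0, -0.1, 0]])

```text
clock: 48.35
tcp_pos: [0.4481, 0.1626, 0.1075]
orientation: [1.234, 1.196, -1.227]
force: [0.3, 0.1, -0.1]
opening: 0.0237
```

>>> jog_arm(targets=[[55, 0, 0, 0, 0], [55, 0, 0, 0, 0], [55, 0, 0, 0, 0], [55, 0, 0, 0, 0], [55, -1, 0, 0, 0], [55, -3, 0, 0, 0], [55, -8, 0, 0, 0], [55, -14, 0, 0, 0]])

```text
clock: 49.35
tcp_pos: [0.4467, 0.1618, 0.2484]
orientation: [1.233, 1.198, -1.229]
force: [1.9, 0.4, 0.1]
opening: 0.0489
```

>>> jog_arm(targets=[[55, -2, 0, 10, 0], [55, -2, 0, 20, 0], [55, -2, 0, 25, 0], [55, -2, 0, 25, 0], [55, -2, 0, 25, 0], [55, -2, 0, 25, 0]])

```text
clock: 50.1
tcp_pos: [0.4395, -0.0882, 0.268]
orientation: [1.234, 1.197, -1.229]
force: [0.4, 0.5, -0.0]
opening: 0.0486
```

```bash
python3 -c "
from h import *
im=camera('side')[:,:,::-1];t=camera('top')[:,:,::-1]
crop('side',160,110,260,200,8,'s44.png',im)
crop('top',180,220,260,300,8,'t44.png',t)
cv2.imwrite('pics/side44.png',im);cv2.imwrite('pics/top44.png',t)
for y in (-.0357,.0,.031): print((proj('side',ch(-.128,y,.116))-[160,110]+.5)*8,(proj('top',ch(-.128,y,.116))-[180,220]+.5)*8)
"; python3 g.py
```

```text
[365.49243503 544.02680131] [322.32734291 405.61982219]
[335.96453344 480.57110726] [207.84578312 401.26112293]
[311.24438628 427.4473155 ] [108.33502714 397.47241268]
tcp [ 0.4396 -0.087   0.2677] heading -0.0273 tilt -1.0 F [-0.11  0.19 -0.16] op 0.0483 t 50.2 q [-0.254 -0.2    2.014  0.004  1.328 -0.227]
```

View pics/s44.png

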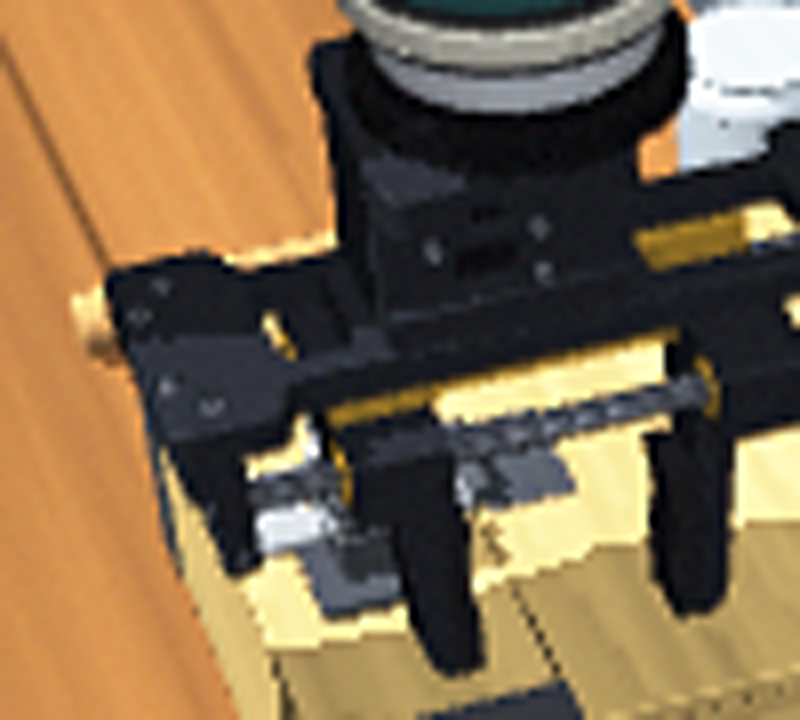

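View pics/t44.png

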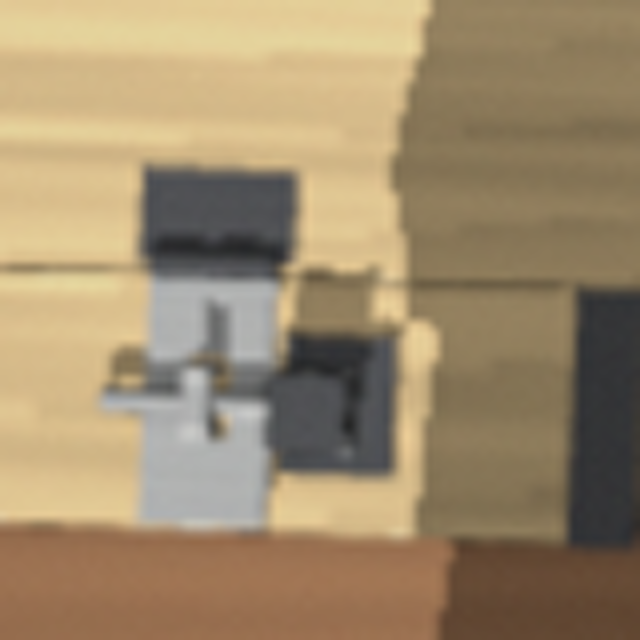

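View pics/top44.png

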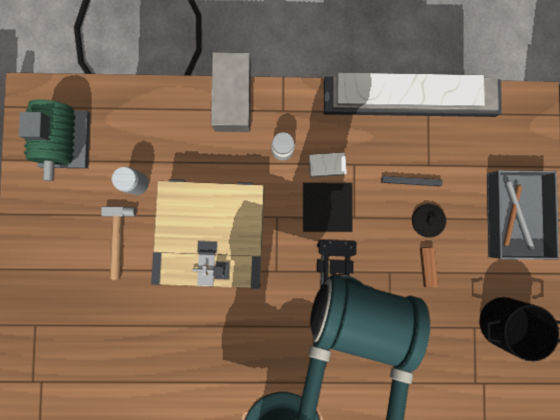

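>>> jog_arm(targets=[[55, -2, 0, 10, 0], [55, -2, 0, 18, 0], [55, -2, 0, 18, 0], [55, -2, 0, 18, 0], [55, -2, 0, 18, 0]])

```text
clock: 50.82
tcp_pos: [0.4352, -0.2653, 0.2867]
orientation: [1.231, 1.201, -1.226]
force: [0.6, 0.4, 1.2]
opening: 0.0484
```

```bash
python3 -c "
from h import *
im=camera('side')[:,:,::-1]
crop('side',160,90,340,240,4,'s45.png',im)
crop('side',170,140,240,200,9,'s46.png',im)
"; python3 g.py
```

```text
tcp [ 0.4351 -0.265   0.2867] heading -0.0249 tilt -1.0 F [-0.16  0.09  0.01] op 0.0483 t 50.875 q [-0.599 -0.082  1.877  0.004  1.349 -0.574]
```

View pics/s46.png

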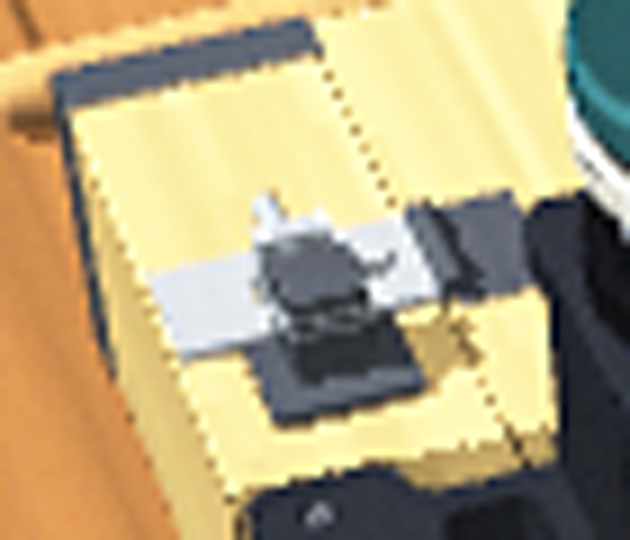

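View pics/s45.png

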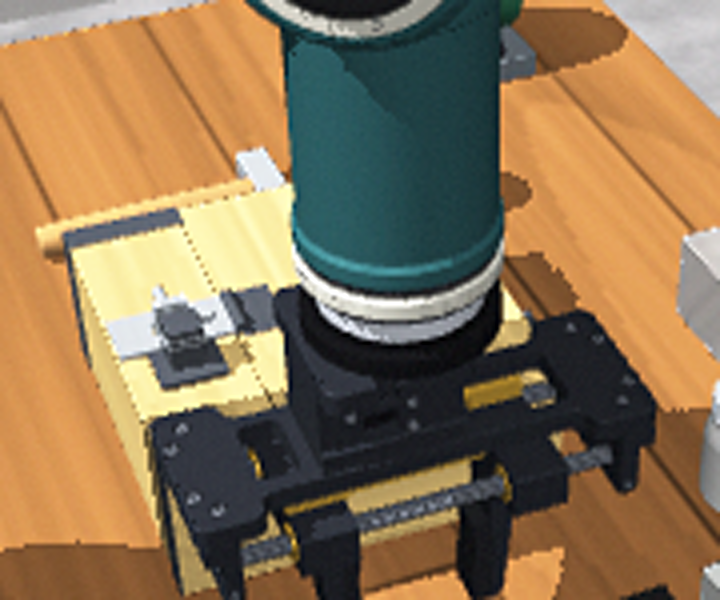

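The pin lies flat on the deck with its head at the hasp's edge and its shaft coming out beyond the staple. The robot is clear of everything, so I am handing in.

```bash
python3 -c "
from rig import *
print(finish_job(), sense()['clock'])"
```

```text
the job is handed in; nothing more can be done
the job is handed in; nothing more can be done
```

The job is handed in, after about 51 s of robot time. All my last checks passed, but the rig gave no verdict.

- **Crowns:** Three were present (b, c and d; a was absent). I unnested them from the inside out and stood each one upright in its own cell. The side view before closing the lid showed all three upright on the cell floor; I have not seen them since.
- **Lid and hasp:** I pushed the lid from behind and it sank shut. Then I swung the hasp over and pressed it down with about 14 N. The pictures show it flat on the deck with the staple through its slot.
- **Pin:** It was knocked aside during the run, so I measured it again before gripping. It went through the loop with no noticeable contact force. The last pictures show the foot plate flat on the deck against the hasp's edge, and the shaft tip within about 1 mm of where I predicted. I estimate the shaft point is about 4 mm from the middle of the loop.
- **Bystanders:** None shows any visible displacement in the last top picture, and the gripper was empty and clear of everything.

**Disagreements:**
- **Fingertip offset:** The stated 22 mm from TCP to fingertips did not fit. Touching a crown rim and the hasp, and the side view, put the tips about 8 mm behind the TCP. I used that value throughout.
- **Side camera:** It read a few millimetres off the top camera, so I took horizontal positions mainly from the top view.

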